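Free a jammed tube block from a dry bath heater

TASK

The tube block is jammed in the well of the dry bath heater. First push the yellow cap of the spray bottle beside it well down and let it spring back up; then take the block by its red handle and rock it free instead of pulling it straight out: tip it so that the side facing the spray bottle comes up first, with the other side staying down, then tip it the other way so that the other side comes up. Finally lift it straight and hold it level just clear of the well, about 2 cm above the rim and still over it, and finish while holding it there; leave the other things on the bench where they are.

Things in the scene. Friction and masses are not known exactly. Their poses are not given: they have to be found in the camera images.
- dry_bath: White dry bath heater fixed to the bench, 180 (x) x 150 (y) x 80 mm high. Origin: centre of its underside. Its +y axis points to the side where the spray bottle stands. In the middle of its top is a shallow rectangular well, 47 (x) x 62.4 (y) mm, 14 mm deep: rim at z = 80 mm, floor at z = 66 mm. In the middle of each of the two y walls of the well a stiff brass clip (20 mm wide, 5 mm thick) reaches 6 mm in over the block's foot and holds it down.
- well (a point): Centre of the floor of the well (66 mm above the bench, 14 mm below the rim); axes as the dry bath's.
- tube_block: Aluminium tube block seated in the well, about 0.28 kg, with a red lifting handle. Origin: centre of its underside; when seated its axes are parallel to the dry bath's. Foot 44 (x) x 60 (y) x 6 mm, upper body 44 x 40 mm up to z = 46 mm. It has about 1.2 mm play in y and 1.5 mm in x. Rocking it: tipping it about the x axis of the dry bath over the lower edge of its foot, which lies at y = +30 or -30 mm.
- block_handle (a point): Centre of the red handle bar, 78 mm above the block's underside: bar 12 (x) x 44 (y) x 14 mm (z), on two 8 mm posts at y = +-16 mm, with 25 mm free between the block's top and the bar. Pinch it from above across its 12 mm thickness (along x).
- clip_near (a joint): The clip on the spray bottle's side (+y of the dry bath), in m along its slanted guide: 0 = holding the foot down, grows to at most 0.012 as the foot lifts that side and pushes it up and outward (up 0.77, out 0.64 per unit). It has no spring: about 26 N upward at that end of the foot moves it, it stays where it was pushed, and its end of the foot is free after 3 to 7 mm of lift (tipping of 0.06 to 0.12 rad; tip to 0.18 to be safe).
- clip_far (a joint): The same clip on the side away from the spray bottle (-y of the dry bath).
- spray_bottle: White release-spray bottle with a green band, 53 mm across, fixed in a dark steel foot 84 mm across; origin: centre of the foot's underside. It stands beside the dry bath with its nozzle pointing at the tube block.
- spray_cap (a joint): Travel of the bottle's yellow sprung nozzle cap in m: 0 = up, 0.006 = fully down; about 1 N starts it, 6.3 N holds it fully down, and it springs back.
- cap_top (a point): Centre of the top of the yellow cap (flat, 34 mm across), 158 mm above the bench when up; press straight down here.
- tip_box: Bystander: pink-red pipette tip box with white tips, 82 x 118 x 58 mm. Origin: centre of its underside. Leave it where it is.
- tube_rack: Bystander: orange tube rack, 90 x 120 x 58 mm. Origin: centre of its underside. Leave it where it is.
- bottle_blue: Bystander: clear media bottle with a blue cap, 72 mm across, 150 mm tall. Origin: centre of its underside. Leave it where it is.
- bottle_orange: Bystander: clear media bottle with an orange cap, 72 mm across, 150 mm tall. Origin: centre of its underside. Leave it where it is.
- spare_block: Bystander: spare aluminium tube block without handle, lying on the bench, 44 x 60 x 46 mm. Origin: centre of its underside. Leave it where it is.
- timer: Bystander: flat white bench timer, 62 x 62 x 16 mm. Origin: centre of its underside. Leave it where it is.
There are look-alikes about, which are no part of the job. What is shaped like the dry_bath but brown is not meant.

How it is judged:
By the outcome, as a careful person would: the job done as asked, in the order asked, and still so for the second after the job is handed in, while the arm keeps its last pose, push and grip.
It also fails if it takes over 64 s, if anything falls off the work surface, if the arm or the gripper's body presses on something with over 40 N, if the wrist force passes 120 N, or if a joint passes its speed limit or range.

ROBOT

A 6-joint arm with a two-finger parallel gripper is mounted at the origin on the work surface. World frame = base frame: x ahead of the robot, y to its left, z up, the work surface at z = 0. Lengths are in mm, angles in rad, forces in N, time in s.
With the tool pointing down it reaches from about 250 to 775 mm from the base axis. Payload 4 kg.
Tool frame: the origin (TCP) lies midway between the tips of the shut fingers; the grasp point (between the pads) lies 19 mm behind it; z points along the fingers, y is the direction in which the jaws open and shut (so a half turn about z gives the same grasp; the last joint's range is limited). The gripper opens to 94 mm and grips with 3 to 60 N. Pads are 16 mm wide; open, the fingers measure 119 mm over their backs; the gripper's body (75 mm by 177 mm) begins 78 mm behind the grasp point.
Start: joints at [-1.442, 0.087, 1.371, -0, 1.684, -0.103], TCP at [126.347, -535.31, 205.506] pointing down, gripper open.
Joint ranges: [-3.1, 3.1], [-0.76, 2.03], [0.27, 2.55], [-1.08, 4.22], [0.17, 2.65], [-2.57, 2.57]. Speed limits (rad/s): [2.79, 2.79, 3.14, 3.14, 3.14, 3.14].

INTERFACE

Orientations are given as a 3x3 rotation matrix whose columns are the frame's x, y, z axes.
In Python, from cell import status, viewer, bot gives the robot as it stands. The module is installed in compiled form; this text tells all that it offers.
- The arm moves only by the shell command python3 -m creep 'ROWS' [FORCE]. ROWS is JSON, a list of rows, each an object of numbers: "tx", "ty", "tz": the shift along the tool's x, y, z in units of 25 mm (1.0 is 25 mm); "roll": the turn about the tool's z in units of 5 degrees (1.0 is 5 degrees); "grip": the opening, from 0 (shut) to 1 (fully open). In form: [{"tx": .., "ty": .., "tz": .., "roll": .., "grip": ..}, ...]. A call has exactly 10 rows; each row shifts and turns the pose as measured when the row begins, along the tool's axes as they then stand; what a row does not reach is not made up. A row lasts 1/10 s, in which the tool goes at most 50 mm and 8.59 degrees, less where a joint would pass 70% of its speed; a pose out of reach is approached as far as the arm can. A call is refused whole if a number of a shift passes 1 or a number of a turn 1, either way. A call with a gripper value outside its range is refused whole. The fingers move at their own pace and stop on an object; FORCE is the grip in N (left out, the last holds). Time passes only in rows, so rows that do not move let the fingers close, or fill a call up. It gives the time, the measured TCP pose, the force and the opening at its end, in the units of the state.
- status.get_state(): the state, without advancing time (a new reading comes with each control period).
- viewer.get_image(name): name is "scene" or "side" or "wrist"; returns a dict with "pixels" (420x560x3 uint8, red, green, blue), "z_map" (420x560 float32, mm along the optical axis (not along the pixel's ray), 0 where there is no reading), "fov_y" (degrees; the focal length in pixels is half the picture's height over the tangent of half this angle, whatever the lens; pixels are square), "cx", "cy" (the principal point, pixels), "xyz" and "rotation" of the camera in the world; the wrist camera has in their place "tool_from_camera" (4x4, takes a point from camera to tool coordinates, whose origin is the TCP and whose axes are the flange's). Camera axes: x right, y down, z forward; pixel columns grow to the right and rows downward; lengths in mm; the calibration is good to about 2 mm. A picture is of the moment at which its call begins: read the wrist's pose just before it.
- bot.close_job(): hands the job in, once; it reports no verdict.
Trained networks look in the newest picture that a camera, given by its name, has taken for a name from the list of things; names that differ only in an ending like _2 or _b are one class to them, and where a whole thing is asked for, a point or a joint stands for the part that bears it (a point fixed in the world has none). Each returns a list of dicts, best first, with "score" (0 to 1); they miss things now and then, are a little off and sometimes report something else, mostly with a low value. They report only what shows in the picture. A call takes as long as a camera call. They do not tell look-alikes from the thing itself.
- viewer.look_for(camera, name): "box" ([left, top, width, height] in pixels, round what is visible of it).
- viewer.trace(camera, name): "region" (420x560 bool, what is visible of it) and "box" ([left, top, width, height] in pixels, round what is visible of it).
The state is a dict: "time_s": time; "joint_pos": joint angles; "qvel": joint speeds; "joint_torque": joint torques, N m; "tool_pos": TCP position; "tool_rot": TCP orientation; "contact_force": force on the tool from outside, world axes, zero at the start; "torque": the same for the moment, N m; "width": finger opening in mm.
Only numpy, scipy, OpenCV 4.12 (cv2) and the standard library are available. Lean on these libraries where they do the work, as an engineer would, in place of code of your own. Each camera call takes 0.05 s, during which the arm holds its last target.

## Working session

There is one attempt and no reset: what is moved stays moved. The work goes in short steps, Python scripts to look and compute and a shell command to move; the robot and the scene stay as the last step left them, time stands still between calls to the robot, and variables do not carry over. Pictures are saved under pics/ and viewed, and the job is handed in when it is done.

```bash
mkdir -p pics
cat > h.py <<'E'
import numpy as np, cv2
from cell import status, viewer, bot
def snap(cam,fn=None):
    s=status.get_state(); im=viewer.get_image(cam)
    if fn: cv2.imwrite('pics/'+fn+'.png',im['pixels'][:,:,::-1])
    return s,im
def pose(s,im):
    if 'xyz' in im: return np.array(im['rotation']),np.array(im['xyz'])
    T=np.array(im['tool_from_camera']);R=np.array(s['tool_rot']).reshape(3,3)
    return R@T[:3,:3],R@T[:3,3]+np.array(s['tool_pos'])
def cloud(s,im):
    R,t=pose(s,im);z=im['z_map'];h,w=z.shape
    f=h/2/np.tan(np.radians(im['fov_y'])/2)
    v,u=np.mgrid[:h,:w]
    P=np.stack([(u-im['cx'])/f*z,(v-im['cy'])/f*z,z],-1)
    P=P@R.T+t; P[z<=0]=np.nan
    return P
E
python3 - <<'E'
from h import *
for c in ['scene','side','wrist']:
    s,im=snap(c,c+'0'); P=cloud(s,im); np.save(c+'0.npy',P)
    print(c,im['fov_y'],pose(s,im)[1].round())
    for n in ['dry_bath','tube_block','block_handle','spray_bottle','cap_top']:
        for r in viewer.trace(c,n)[:3]:
            m=r['region']; print(n,round(r['score'],2),r['box'],np.nanmedian(P[m],0).round())
print(s)
E
```

```text
scene 45.86221885240242 [1235.  759.  953.]
dry_bath 0.8 [306.4, 192.8, 86.7, 70.9] [422. 189.  78.]
dry_bath 0.76 [246.0, 133.4, 69.7, 56.5] [ 317. -169.   76.]
dry_bath 0.69 [192.1, 166.7, 83.8, 71.4] [ 577. -114.   78.]
tube_block 0.66 [225.2, 165.4, 15.7, 32.3] [ 538. -134.  109.]
tube_block 0.64 [193.7, 167.9, 86.0, 67.0] [ 577. -113.   78.]
block_handle 0.91 [221.3, 168.0, 24.6, 29.0] [ 538. -135.  110.]
spray_bottle 0.75 [254.9, 187.2, 28.1, 62.9] [566.  24.  65.]
cap_top 0.45 [259.3, 190.1, 10.8, 15.8] [557.  14. 156.]
cap_top 0.3 [221.9, 167.8, 23.0, 29.9] [ 538. -135.  109.]
side 43.519008319418646 [ -62. 1281. 1008.]
dry_bath 0.9 [263.0, 234.4, 82.6, 71.3] [384. 204.  74.]
dry_bath 0.62 [270.1, 181.9, 64.5, 45.7] [492. -98.  73.]
dry_bath 0.59 [350.2, 190.0, 35.5, 47.2] [ 311. -130.   73.]
tube_block 0.86 [294.7, 176.7, 16.4, 23.9] [ 529. -130.  104.]
block_handle 0.63 [290.9, 172.8, 22.2, 27.4] [ 531. -130.  104.]
spray_bottle 0.94 [265.6, 194.1, 25.4, 51.7] [545.  29.  66.]
spray_bottle 0.71 [269.4, 180.8, 64.1, 51.4] [ 495. -100.   73.]
cap_top 0.68 [270.4, 198.0, 14.5,
[... 217 characters left out ...]
58288e-05,
        1.68357249e+00, -1.03092574e-01]), 'qvel': array([-0.00064723, -0.00132311, -0.00058734,  0.00010904, -0.00101918,
        0.00017752]), 'joint_torque': array([ 2.23821320e-05, -3.39778733e+01, -3.02416492e+01,  7.17484555e-02,
        2.37058278e-02, -8.77068487e-06]), 'tool_pos': array([ 126.35528791, -535.33823482,  205.54043389]), 'tool_rot': array([[ 9.73256721e-01,  2.29720164e-01,  3.64228433e-05],
       [ 2.29720166e-01, -9.73256704e-01, -1.83852732e-04],
       [-6.78590323e-06,  1.87302969e-04, -9.99999982e-01]]), 'contact_force': array([ 0.11209355, -0.25334268, -0.52865463]), 'torque': array([ 0.01591482, -0.00348329,  0.02294313]), 'width': 93.90527546437399}
```

View pics/scene0.png

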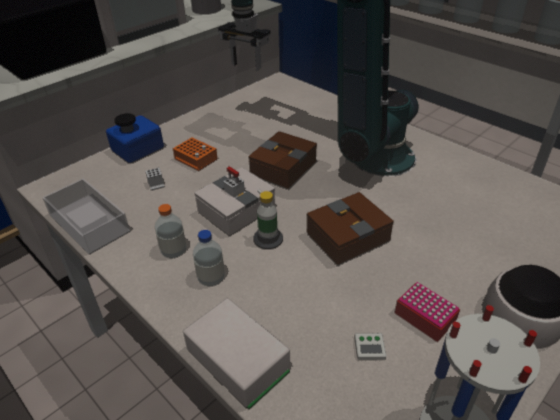

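Run:
```python
import cv2
a=cv2.imread('pics/scene0.png')[120:270,180:400]
cv2.imwrite('pics/crop0.png',cv2.resize(a,None,fx=3.6,fy=3.6,interpolation=cv2.INTER_CUBIC))
a=cv2.imread('pics/side0.png')[150:310,210:400]
cv2.imwrite('pics/crop1.png',cv2.resize(a,None,fx=3.7,fy=3.7,interpolation=cv2.INTER_CUBIC))
```

```text
(no output)
```

View pics/crop0.png

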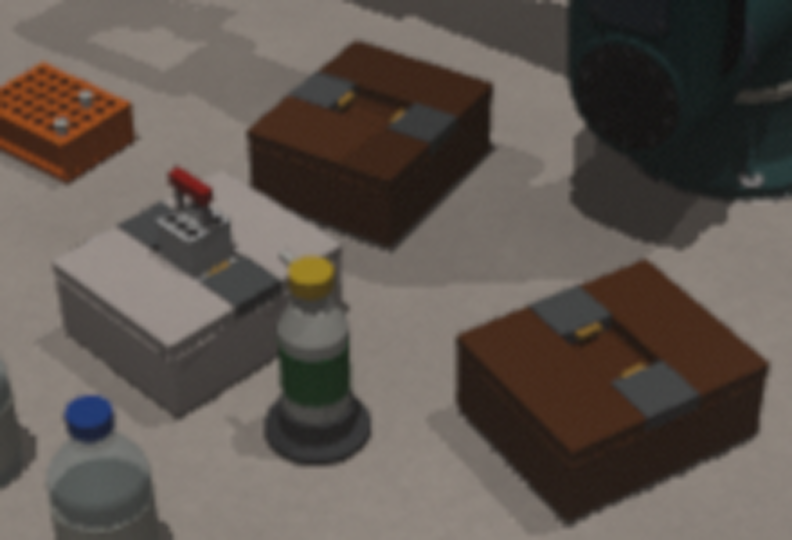

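View pics/crop1.png

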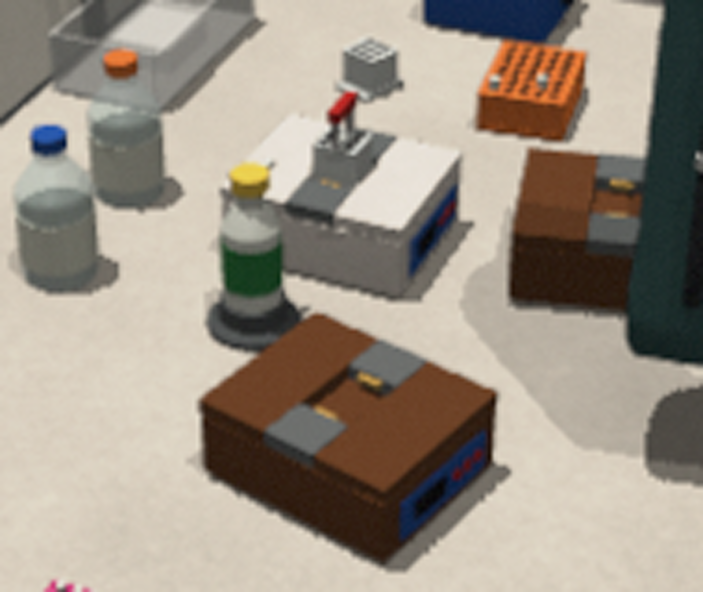

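The dry bath candidates in the scene view are a white one at (232,200), a brown one at (283,158) and a brown one at (350,227). The white one is meant: only it holds the block with the red handle (232,172), and the spray bottle stands next to it with its yellow cap at (266,197). The crops confirm this. Next I'll measure it.

```bash
cat > m.py <<'E'
from h import *
def meas(c,P,img):
    hsv=cv2.cvtColor(img,cv2.COLOR_RGB2HSV).astype(int);H,S,V=hsv[...,0],hsv[...,1],hsv[...,2]
    box=(P[...,0]>420)&(P[...,0]<680)&(P[...,1]>-260)&(P[...,1]<90)
    red=box&((H<8)|(H>172))&(S>130)&(V>50)&(P[...,2]>130)&(P[...,1]<-80)
    yel=box&(H>18)&(H<34)&(S>130)&(P[...,2]>135)
    top=box&(abs(P[...,2]-80)<5)&(S<70)
    out={}
    for n,m in [('red',red),('yel',yel),('top',top)]:
        Q=P[m]
        if len(Q)<8: print(c,n,len(Q));continue
        r=cv2.minAreaRect(Q[:,:2].astype(np.float32))
        print(c,n,len(Q),'med',np.median(Q,0).round(1),'min',Q.min(0).round(1),'max',Q.max(0).round(1),'rect',np.round(r[0],1),np.round(r[1],1),round(r[2],1))
E
python3 - <<'E'
from m import *
for c in ['scene','side']:
    meas(c,np.load(c+'0.npy'),cv2.imread(f'pics/{c}0.png')[:,:,::-1].copy())
E
```

```text
scene red 49 med [ 534.9 -143.3  150.3] min [ 527.4 -164.4  143.6] max [ 540.5 -123.7  153.7] rect [ 534.8 -144. ] [40.9 12.6] 86.8
scene yel 114 med [557.7  14.8 157.5] min [538.1  -3.1 144.9] max [570.8  28.2 161.9] rect [554.1  11.8] [33.4 28.8] 30.5
scene top 1658 med [ 556.5 -130.1   80. ] min [ 440.6 -225.3   75. ] max [627.2  81.6  85. ] rect [536.1 -73.5] [305.6 183.5] 88.1
side red 32 med [ 529.6 -144.4  147.1] min [ 525.3 -164.9  137.5] max [ 538.8 -116.7  152. ] rect [ 531.6 -140.9] [13.  48.2] 3.6
side yel 69 med [549.9  18.1 154.1] min [536.7 -13.6 141. ] max [565.6  30.1 158.9] rect [554.  11.] [28.2 41.1] 25.0
side top 752 med [ 505.7 -130.8   77.7] min [ 440.6 -221.1   75. ] max [622.6  23.9  85. ] rect [531.9 -98.5] [245.8 180.8] 89.4
```

```bash
python3 -m creep '[{"tx":1,"ty":-0.6,"tz":-0.2,"grip":0},{"tx":1,"ty":-0.6,"tz":-0.2,"grip":0},{"tx":1,"ty":-0.6,"grip":0},{"tx":1,"ty":-0.6,"grip":0},{"tx":1,"ty":-0.6,"grip":0},{"tx":1,"ty":-0.6,"grip":0},{"tx":1,"ty":-0.6,"grip":0},{"tx":1,"ty":-0.6,"grip":0},{"tx":1,"ty":-0.6,"grip":0},{"tx":1,"ty":-0.6,"grip":0}]' 10
```

```text
invalid input
```

```bash
python3 -m creep '[{"tx":1,"ty":-0.6,"tz":-0.2,"roll":0,"grip":0},{"tx":1,"ty":-0.6,"tz":-0.2,"roll":0,"grip":0},{"tx":1,"ty":-0.6,"tz":0,"roll":0,"grip":0},{"tx":1,"ty":-0.6,"tz":0,"roll":0,"grip":0},{"tx":1,"ty":-0.6,"tz":0,"roll":0,"grip":0},{"tx":1,"ty":-0.6,"tz":0,"roll":0,"grip":0},{"tx":1,"ty":-0.6,"tz":0,"roll":0,"grip":0},{"tx":1,"ty":-0.6,"tz":0,"roll":0,"grip":0},{"tx":1,"ty":-0.6,"tz":0,"roll":0,"grip":0},{"tx":1,"ty":-0.6,"tz":0,"roll":0,"grip":0}]' 10
```

```text
time_s: 1.9
tool_pos: [340.5, -327.4, 215.7]
tool_rot: [[0.975, 0.221, 0.001], [0.221, -0.975, -0.002], [0.0, 0.002, -1.0]]
contact_force: [0.6, -0.7, 1.1]
width: 17.4
```

```bash
python3 -m creep '[{"tx":0.9,"ty":-0.55,"tz":0,"roll":0,"grip":0},{"tx":0.9,"ty":-0.55,"tz":0,"roll":0,"grip":0},{"tx":0.9,"ty":-0.55,"tz":0,"roll":0,"grip":0},{"tx":0.9,"ty":-0.55,"tz":0,"roll":0,"grip":0},{"tx":0.9,"ty":-0.55,"tz":0,"roll":0,"grip":0},{"tx":0.9,"ty":-0.55,"tz":0,"roll":0,"grip":0},{"tx":0.9,"ty":-0.55,"tz":0,"roll":0,"grip":0},{"tx":0.9,"ty":-0.55,"tz":0,"roll":0,"grip":0},{"tx":0.9,"ty":-0.55,"tz":0,"roll":0,"grip":0},{"tx":0.9,"ty":-0.55,"tz":0,"roll":-1,"grip":0}]' 10; python3 -m creep '[{"tx":0,"ty":0,"tz":0,"roll":-1,"grip":0},{"tx":0,"ty":0,"tz":0,"roll":-1,"grip":0},{"tx":0,"ty":0,"tz":0,"roll":-1,"grip":0},{"tx":0,"ty":0,"tz":0,"roll":-1,"grip":0},{"tx":0,"ty":0,"tz":0,"roll":-1,"grip":0},{"tx":0,"ty":0,"tz":0,"roll":-1,"grip":0},{"tx":0,"ty":0,"tz":0,"roll":-1,"grip":0},{"tx":0,"ty":0,"tz":0,"roll":-1,"grip":0},{"tx":0,"ty":0,"tz":0,"roll":-1,"grip":0},{"tx":0,"ty":0,"tz":0,"roll":-1,"grip":0}]' 10
```

```text
time_s: 2.9
tool_pos: [536.9, -134.1, 217.0]
tool_rot: [[0.951, 0.309, 0.004], [0.309, -0.951, -0.004], [0.002, 0.005, -1.0]]
contact_force: [0.4, -0.1, 0.2]
width: 0.6
time_s: 3.9
tool_pos: [539.6, -129.9, 216.0]
tool_rot: [[0.333, 0.943, 0.003], [0.943, -0.333, -0.003], [-0.001, 0.004, -1.0]]
contact_force: [-0.4, -0.1, 0.1]
width: 0.3
```

```bash
python3 -m creep '[{"tx":0,"ty":0,"tz":0,"roll":-1,"grip":0},{"tx":0,"ty":0,"tz":0,"roll":-1,"grip":0},{"tx":0,"ty":0,"tz":0,"roll":-1,"grip":0},{"tx":0,"ty":0,"tz":0,"roll":-1,"grip":0},{"tx":0,"ty":0,"tz":0,"roll":-1,"grip":0},{"tx":0,"ty":0,"tz":0,"roll":0,"grip":0},{"tx":0,"ty":0,"tz":0,"roll":0,"grip":0},{"tx":0,"ty":0,"tz":0,"roll":0,"grip":0},{"tx":0,"ty":0,"tz":0,"roll":0,"grip":0},{"tx":0,"ty":0,"tz":0,"roll":0,"grip":0}]' 10
python3 - <<'E'
from m import *
s,im=snap('wrist','w1');P=cloud(s,im);np.save('w1.npy',P)
print(s['tool_pos'],s['tool_rot'],s['contact_force'],s['joint_pos'].round(2))
meas('wrist',P,im['pixels'])
for n in ['block_handle','cap_top','dry_bath']:
    for r in viewer.trace('wrist',n)[:2]: print(n,r['score'],r['box'],np.nanmedian(P[r['region']],0))
E
```

```text
time_s: 4.9
tool_pos: [539.6, -129.9, 216.0]
tool_rot: [[-0.111, 0.994, 0.003], [0.994, 0.111, -0.003], [-0.003, 0.003, -1.0]]
contact_force: [-0.9, -0.6, 0.7]
width: 0.4
[ 539.62526477 -129.89644379  215.99902389] [[-0.11077958  0.99383986  0.00319766]
 [ 0.99384059  0.1107881  -0.00262171]
 [-0.00295982  0.00288753 -0.99999145]] [-0.90027295 -0.55706133  0.72906864] [-0.34  0.09  1.34 -0.    1.7  -0.45]
wrist red 414 med [ 533.2 -134.9  151.9] min [ 528.  -149.2  141.2] max [ 539.1 -120.6  218.3] rect [ 533.5 -134.9] [28.7 11.1] 89.7
wrist yel 7406 med [ 541.4 -109.1  340.1] min [ 484.7 -129.1  146.4] max [581.8  22.5 348.5] rect [553.3 -60. ] [158.7  83.7] 67.9
wrist top 21217 med [ 518.7 -129.9   81. ] min [ 441.6 -224.1   75. ] max [624.2   6.3  84.8] rect [ 533.9 -108.4] [229.1 180. ] 88.7
block_handle 0.61 [237.7, 184.7, 54.5, 60.8] [ 531.67298743 -133.6818867   112.92763658]
block_handle 0.54 [173.6, 127.8, 196.7, 162.6] [ 519.56819438 -127.39549372   80.95977726]
cap_top 0.8 [294.7, 0.8, 53.2, 76.8] [551.63013754   5.4235895  158.75804603]
cap_top 0.34 [258.3, 185.3, 20.1, 6.9] [ 531.14779039 -119.92803876   79.26111565]
dry_bath 0.9 [0.9, 147.3, 141.8, 159.9] [ 335.54672277 -185.607463     80.40378725]
dry_bath 0.66 [172.7, 124.9, 195.6, 167.2] [ 519.66442924 -127.86621891   80.96019468]
```

View pics/w1.png

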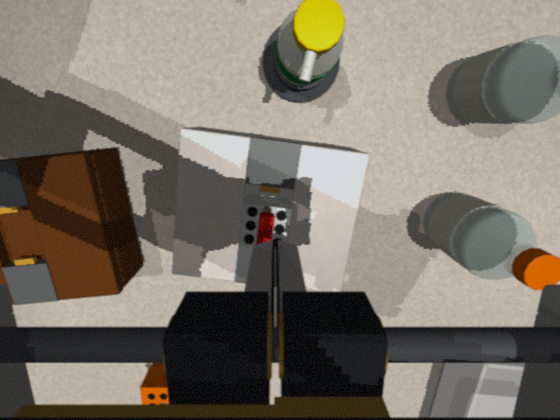

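The wrist view shows the cap at (320,25), the heater top with corners at (182,128) and (368,153), and the red handle at (266,226), partly hidden by the fingers. I'll refine the poses from this.

Run:
```python
from h import *
P=np.load('w1.npy');img=cv2.imread('pics/w1.png')
hsv=cv2.cvtColor(img,cv2.COLOR_BGR2HSV).astype(int);H,S,V=hsv[...,0],hsv[...,1],hsv[...,2]
y=(H>18)&(H<34)&(S>130)&(P[...,2]>152)&(P[...,2]<164)&(P[...,1]>-40)
Q=P[y];c,r=cv2.minEnclosingCircle(Q[:,:2].astype(np.float32));print('cap',len(Q),np.median(Q[:,2]),c,r,Q.min(0),Q.max(0))
t=(abs(P[...,2]-80.5)<3)&(P[...,0]>430)&(P[...,0]<640)&(P[...,1]<-40)
t=cv2.morphologyEx(t.astype(np.uint8),cv2.MORPH_OPEN,np.ones((5,5)))>0
n,l,st,ce=cv2.connectedComponentsWithStats(t.astype(np.uint8));
for i in range(1,n):
    if st[i,4]>500:
        Q=P[l==i]; print(st[i],Q.min(0).round(1),Q.max(0).round(1),cv2.minAreaRect(Q[:,:2].astype(np.float32)))
Q=P[t]
# edge lines: for bins in y, min/max x ; for bins in x, max y
yb=np.arange(-200,-70,4);xm=[];xM=[]
for b in yb:
    q=Q[abs(Q[:,1]-b)<2];xm.append(q[:,0].min() if len(q) else np.nan);xM.append(q[:,0].max()if len(q) else np.nan)
xb=np.arange(455,612,5);yM=[Q[abs(Q[:,0]-b)<2.5][:,1].max() for b in xb]
print(np.round(xm,1));print(np.round(xM,1));print(np.round(yM,1))
pf=np.polyfit(xb,yM,1);print('far edge slope',pf,np.polyval(pf,534))
a=cv2.resize(img[100:310,160:380],None,fx=2.8,fy=2.8,interpolation=cv2.INTER_CUBIC);cv2.imwrite('pics/w1c.png',a)
```

```text
cap 2234 158.9484619284243 (553.358154296875, 8.383211135864258) 16.913516998291016 [536.74928741  -8.19475448 152.05962286] [569.72239274  22.51133328 161.71450724]
[  172   128   197   164 21107] [ 442.2 -224.1   77.6] [624.2 -71.1  83.5] ((532.9166870117188, -147.92063903808594), (150.11972045898438, 180.03883361816406), 88.68631744384766)
[443.2 443.2 442.9 442.6 442.7 442.2 443.5 443.3 443.1 443.  442.8 444.1
 443.7 443.7 443.1 444.2 444.3 443.9 443.5 443.8 444.5 444.6 444.3 444.2
 445.2 444.8 444.7 444.5 445.3 445.1 444.9 444.9 445.8]
[621.2 621.7 621.2 621.7 620.6 621.5 621.3 621.7 622.1 622.4 621.8 622.1
 622.2 622.9 622.  622.4 623.2 623.1 622.7 623.1 622.9 622.9 622.5 623.4
 623.6 623.7 623.3 623.4 624.2 624.  624.1 623.5 574.2]
[-71.3 -71.6 -71.5 -71.7 -71.8 -71.7 -71.8 -72.2 -72.4 -72.2 -72.3 -72.7
 -72.8 -72.5 -72.8 -73.  -72.9 -73.1 -73.6 -73.4 -73.3 -73.7 -73.8 -73.7
 -73.8 -74.  -74.4 -74.2 -74.4 -74.4 -74.8 -74.6]
far edge slope [-2.18563233e-02 -6.13853859e+01] -73.05666257260046
```

View pics/w1c.png

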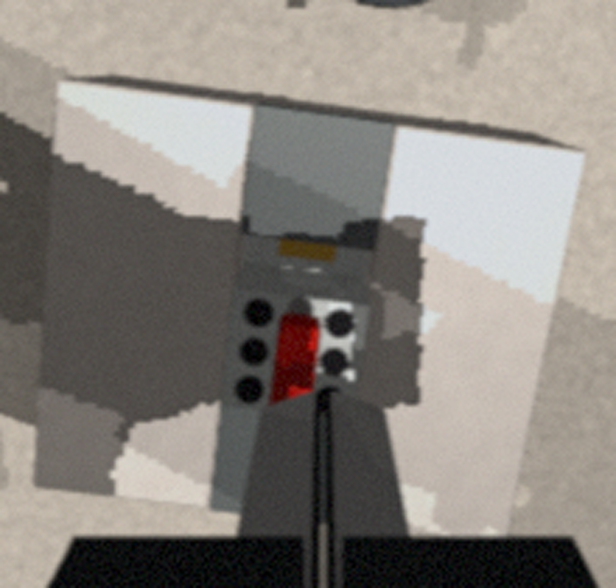

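```bash
python3 -m creep '[{"tx":0.6,"ty":0.13,"tz":0,"roll":0,"grip":0},{"tx":0.6,"ty":0.13,"tz":0,"roll":0,"grip":0},{"tx":0.6,"ty":0.13,"tz":0,"roll":0,"grip":0},{"tx":0.6,"ty":0.13,"tz":0,"roll":0,"grip":0},{"tx":0.6,"ty":0.13,"tz":0,"roll":0,"grip":0},{"tx":0.6,"ty":0.13,"tz":0,"roll":0,"grip":0},{"tx":0.6,"ty":0.13,"tz":0,"roll":0,"grip":0},{"tx":0.6,"ty":0.13,"tz":0,"roll":0,"grip":0},{"tx":0.6,"ty":0.13,"tz":0,"roll":0.8,"grip":0},{"tx":0,"ty":0,"tz":0,"roll":0.8,"grip":0}]' 10
python3 - <<'E'
from h import *
s,im=snap('scene','s2');print(s['tool_pos'],s['tool_rot'])
cv2.imwrite('pics/s2c.png',cv2.resize(im['pixels'][120:270,180:400,::-1],None,fx=3.6,fy=3.6,interpolation=cv2.INTER_CUBIC))
E
```

```text
time_s: 6.1
tool_pos: [553.3, 25.8, 216.1]
tool_rot: [[0.026, 1.0, 0.004], [1.0, -0.026, 0.002], [0.002, 0.004, -1.0]]
contact_force: [-0.9, 0.3, 0.6]
width: 0.6
[553.2972699   25.83304136 216.12261682] [[ 0.02600114  0.99965492  0.00373863]
 [ 0.99966    -0.02600822  0.00185933]
 [ 0.00195592  0.00368901 -0.99999128]]
```

View pics/s2c.png

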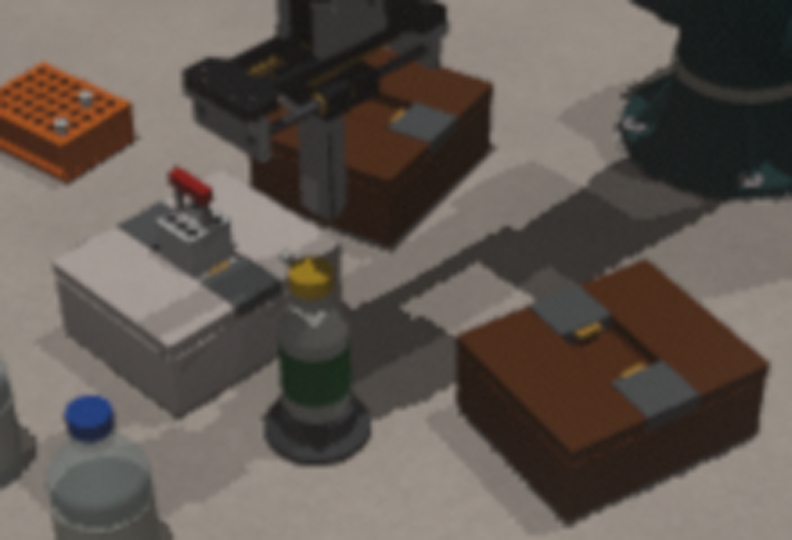

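```bash
python3 -m creep '[{"tx":-0.4,"ty":0,"tz":0,"roll":0,"grip":0},{"tx":-0.2,"ty":0,"tz":0,"roll":0,"grip":0},{"tx":0,"ty":0,"tz":0.4,"roll":0,"grip":0},{"tx":0,"ty":0,"tz":0.4,"roll":0,"grip":0},{"tx":0,"ty":0,"tz":0.4,"roll":0,"grip":0},{"tx":0,"ty":0,"tz":0.3,"roll":0,"grip":0},{"tx":0,"ty":0,"tz":0.2,"roll":0,"grip":0},{"tx":0,"ty":0,"tz":0.1,"roll":0,"grip":0},{"tx":0,"ty":0,"tz":0,"roll":0,"grip":0},{"tx":0,"ty":0,"tz":0,"roll":0,"grip":0}]' 10
python3 - <<'E'
from h import *
s,im=snap('scene','s3');print(s['tool_pos'])
a=im['pixels'][170:260,230:310,::-1]
s,im=snap('side','d3');b=im['pixels'][170:260,240:320,::-1]
cv2.imwrite('pics/s3c.png',cv2.resize(np.hstack([a,b]),None,fx=5,fy=5,interpolation=cv2.INTER_CUBIC))
E
```

```text
time_s: 7.15
tool_pos: [551.6, 10.2, 165.3]
tool_rot: [[0.024, 1.0, 0.0], [1.0, -0.024, 0.002], [0.002, 0.0, -1.0]]
contact_force: [-0.0, -0.7, 0.5]
width: 0.6
[551.59445004  10.16403321 165.29937523]
```

View pics/s3c.png

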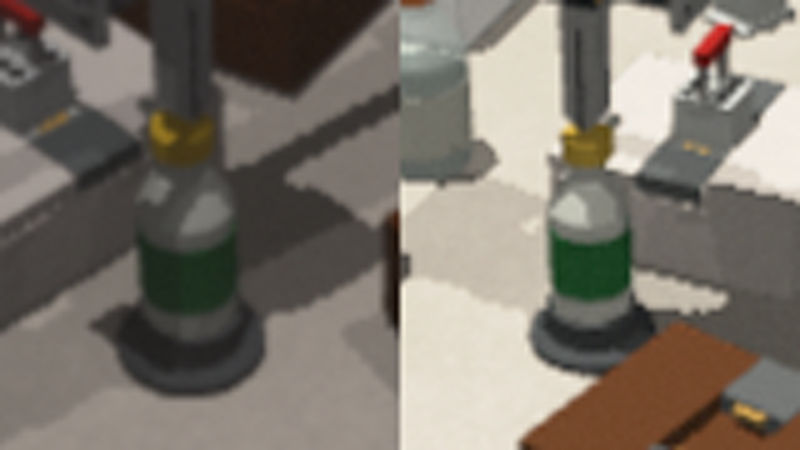

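The fingertips are centred over the cap, so I'll press.

```bash
python3 -m creep '[{"tx":0,"ty":0,"tz":0.15,"roll":0,"grip":0},{"tx":0,"ty":0,"tz":0.15,"roll":0,"grip":0},{"tx":0,"ty":0,"tz":0.1,"roll":0,"grip":0},{"tx":0,"ty":0,"tz":0.06,"roll":0,"grip":0},{"tx":0,"ty":0,"tz":0.06,"roll":0,"grip":0},{"tx":0,"ty":0,"tz":0.04,"roll":0,"grip":0},{"tx":0,"ty":0,"tz":0.02,"roll":0,"grip":0},{"tx":0,"ty":0,"tz":0,"roll":0,"grip":0},{"tx":0,"ty":0,"tz":0,"roll":0,"grip":0},{"tx":0,"ty":0,"tz":0,"roll":0,"grip":0}]' 10
```

```text
time_s: 8.25
tool_pos: [552.7, 10.2, 154.8]
tool_rot: [[0.024, 1.0, 0.006], [1.0, -0.024, 0.001], [0.001, 0.006, -1.0]]
contact_force: [-1.2, -0.1, 4.1]
width: 0.5
```

```bash
python3 -m creep '[{"tx":0,"ty":0,"tz":0.08,"roll":0,"grip":0},{"tx":0,"ty":0,"tz":0.08,"roll":0,"grip":0},{"tx":0,"ty":0,"tz":0.08,"roll":0,"grip":0},{"tx":0,"ty":0,"tz":0.05,"roll":0,"grip":0},{"tx":0,"ty":0,"tz":0.05,"roll":0,"grip":0},{"tx":0,"ty":0,"tz":0.05,"roll":0,"grip":0},{"tx":0,"ty":0,"tz":0.05,"roll":0,"grip":0},{"tx":0,"ty":0,"tz":0.05,"roll":0,"grip":0},{"tx":0,"ty":0,"tz":0.05,"roll":0,"grip":0},{"tx":0,"ty":0,"tz":0.05,"roll":0,"grip":0}]' 10
```

```text
time_s: 9.25
tool_pos: [552.8, 10.2, 152.2]
tool_rot: [[0.023, 1.0, 0.014], [1.0, -0.023, 0.0], [0.0, 0.014, -1.0]]
contact_force: [-3.1, 0.5, 9.3]
width: 0.4
```

It's fully down: 9.3 N against the 6.3 N needed. I'll release it and go back up.

```bash
python3 -m creep '[{"tx":0,"ty":0,"tz":-0.2,"roll":0,"grip":0},{"tx":0,"ty":0,"tz":-0.3,"roll":0,"grip":0},{"tx":0,"ty":0,"tz":-0.4,"roll":0,"grip":0},{"tx":0,"ty":0,"tz":-0.5,"roll":0,"grip":0},{"tx":0,"ty":0,"tz":-0.5,"roll":0,"grip":0},{"tx":0,"ty":0,"tz":-0.5,"roll":0,"grip":0},{"tx":0,"ty":0,"tz":-0.5,"roll":0,"grip":0},{"tx":0,"ty":0,"tz":-0.3,"roll":0,"grip":0.3},{"tx":0,"ty":0,"tz":0,"roll":0,"grip":0.5},{"tx":0,"ty":0,"tz":0,"roll":0,"grip":0.5}]' 10
python3 - <<'E'
from m import *
s,im=snap('scene','s4');P=cloud(s,im);print(s['tool_pos'],s['contact_force'])
meas('scene',P,im['pixels'])
s,im=snap('side','d4');P=cloud(s,im);meas('side',P,im['pixels'])
s,im=snap('wrist','w4')
P=cloud(s,im);np.save('w4.npy',P);meas('w',P,im['pixels'])
E
```

```text
time_s: 10.25
tool_pos: [552.6, 10.1, 237.1]
tool_rot: [[0.023, 1.0, 0.015], [1.0, -0.023, 0.0], [0.001, 0.015, -1.0]]
contact_force: [-0.0, 0.0, 0.2]
width: 21.3
[552.61154257  10.12322192 237.13985186] [-0.0483927   0.04063331  0.15679919]
scene red 50 med [ 535.8 -143.2  150.2] min [ 527.1 -165.6  142.2] max [ 541.6 -120.6  154. ] rect [ 534.6 -143. ] [45.1 13.5] 87.8
scene yel 117 med [557.9  14.4 157.9] min [537.1  -6.2 144.3] max [589.   27.5 369. ] rect [563.6   6.9] [29.4 54. ] 58.0
scene top 1645 med [ 556.3 -130.8   80.1] min [ 441.3 -225.9   75. ] max [627.   72.7  84.9] rect [536.4 -77.6] [297.1 184.4] 88.6
side red 34 med [ 530.3 -144.7  147. ] min [ 524.9 -165.8  140.9] max [ 539.7 -120.   151.3] rect [ 532.7 -142.8] [13.8 45.5] 3.6
side yel 89 med [551.   23.3 154.9] min [512.2 -10.  142.5] max [581.5  44.3 369.6] rect [548.4  30.7] [54.5 64. ] 41.7
side top 787 med [ 508.6 -133.2   77.6] min [ 440.8 -222.2   75. ] max [622.   31.3  84.7] rect [532.1 -95.3] [253.8 180.8] 89.5
w red 342 med [ 533.4 -151.3  151.9] min [ 527.7 -168.8  139.7] max [ 538.8 -135.3  153.7] rect [ 533.2 -152.1] [11.1 33.5] 0.2
w yel 7208 med [555.9  28.9 361.2] min [503.1  -7.5 144.7] max [594.4  45.1 369.6] rect [550.5  33.9] [63.4 70.6] 46.9
w top 5255 med [ 550.8 -109.5   80.9] min [ 425.4 -224.3   75. ] max [624.3  81.6  84.7] rect [532.4 -68.9] [179.8 322.6] 6.3
```

View pics/w4.png

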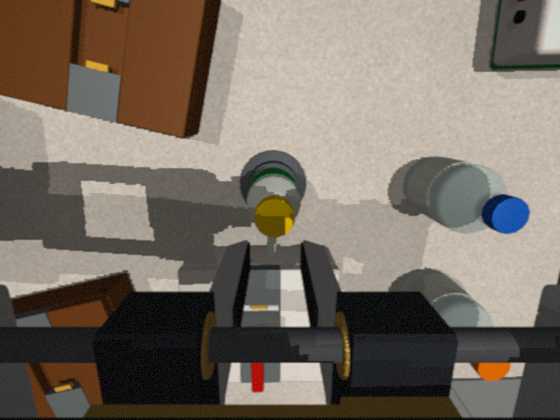

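```bash
python3 -m creep '[{"tx":-0.7,"ty":-0.08,"tz":0,"roll":0,"grip":0.5},{"tx":-0.7,"ty":-0.08,"tz":0,"roll":0,"grip":0.5},{"tx":-0.7,"ty":-0.08,"tz":0,"roll":0,"grip":0.5},{"tx":-0.7,"ty":-0.08,"tz":0,"roll":0,"grip":0.5},{"tx":-0.7,"ty":-0.08,"tz":0,"roll":0,"grip":0.5},{"tx":-0.7,"ty":-0.08,"tz":0,"roll":0,"grip":0.5},{"tx":-0.7,"ty":-0.08,"tz":0,"roll":0,"grip":0.5},{"tx":-0.5,"ty":-0.08,"tz":0,"roll":0,"grip":0.5},{"tx":0,"ty":0,"tz":0,"roll":0,"grip":0.5},{"tx":0,"ty":0,"tz":0,"roll":0,"grip":0.5}]' 10
python3 - <<'E'
from m import *
s,im=snap('wrist','w5')
P=cloud(s,im);np.save('w5.npy',P);meas('w',P,im['pixels'])
E
```

```text
time_s: 11.4
tool_pos: [529.4, -127.6, 227.8]
tool_rot: [[0.021, 1.0, 0.0], [1.0, -0.021, 0.005], [0.005, 0.0, -1.0]]
contact_force: [0.2, -0.1, 0.5]
width: 47.3
w red 702 med [ 533.3 -144.8  151.8] min [ 484.5 -168.1  142.4] max [539.1 -93.5 336.1] rect [ 520.5 -125.2] [29.6 91.2] 30.8
w yel 8221 med [ 550.7 -108.7  351.5] min [ 484.6 -132.6  146.8] max [576.7  24.9 360.8] rect [528.2 -54.8] [ 91.9 156.6] 2.7
w top 18769 med [ 532.2 -127.1   81. ] min [ 441.8 -223.    75. ] max [624.4 -17.3  84.5] rect [ 533.7 -119.8] [206.2 180.2] 88.6
```

View pics/w5.png

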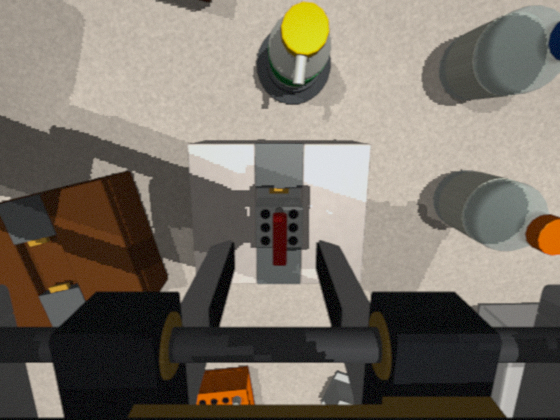

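The red handle lies whole at pixels (280,212-265), between the open fingers.

Run:
```python
from h import *
P=np.load('w5.npy');img=cv2.imread('pics/w5.png')
hsv=cv2.cvtColor(img,cv2.COLOR_BGR2HSV).astype(int);H,S,V=hsv[...,0],hsv[...,1],hsv[...,2]
m=((H<8)|(H>172))&(S>130)&(abs(P[...,2]-152)<3)&(abs(P[...,1]+145)<35)&(abs(P[...,0]-533)<15)
Q=P[m];print(len(Q),np.percentile(Q,[1,50,99],axis=0).round(1),cv2.minAreaRect(Q[:,:2].astype(np.float32)))
```

```text
670 [[ 527.9 -167.7  149.6]
 [ 533.3 -145.6  151.9]
 [ 539.  -126.   153.6]] ((533.5386962890625, -146.90533447265625), (42.35514450073242, 10.82617473602295), 88.72358703613281)
```

```bash
python3 -m creep '[{"tx":-0.4,"ty":0.09,"tz":0,"roll":0,"grip":0.5},{"tx":-0.35,"ty":0.09,"tz":0,"roll":0,"grip":0.5},{"tx":0,"ty":0,"tz":0.4,"roll":0,"grip":0.5},{"tx":0,"ty":0,"tz":0.5,"roll":0,"grip":0.5},{"tx":0,"ty":0,"tz":0.5,"roll":0,"grip":0.5},{"tx":0,"ty":0,"tz":0.4,"roll":0,"grip":0.5},{"tx":0,"ty":0,"tz":0.3,"roll":0,"grip":0.5},{"tx":0,"ty":0,"tz":0.2,"roll":0,"grip":0.5},{"tx":0,"ty":0,"tz":0,"roll":0,"grip":0.5},{"tx":0,"ty":0,"tz":0,"roll":0,"grip":0.5}]' 10
```

```text
time_s: 12.45
tool_pos: [533.3, -144.7, 162.9]
tool_rot: [[0.017, 1.0, -0.003], [1.0, -0.017, 0.007], [0.007, -0.004, -1.0]]
contact_force: [0.0, 0.6, -0.1]
width: 46.9
```

```bash
python3 -m creep '[{"tx":-0.05,"ty":0,"tz":0.3,"roll":0,"grip":0.5},{"tx":-0.04,"ty":0.01,"tz":0.3,"roll":0,"grip":0.5},{"tx":0,"ty":0,"tz":0.3,"roll":0,"grip":0.5},{"tx":0,"ty":0,"tz":0.2,"roll":0,"grip":0.5},{"tx":0,"ty":0,"tz":0.2,"roll":0,"grip":0.5},{"tx":0,"ty":0,"tz":0.1,"roll":0,"grip":0.5},{"tx":0,"ty":0,"tz":0,"roll":0,"grip":0.5},{"tx":0,"ty":0,"tz":0,"roll":0,"grip":0.5},{"tx":0,"ty":0,"tz":0,"roll":0,"grip":0.5},{"tx":0,"ty":0,"tz":0,"roll":0,"grip":0.5}]' 10
```

```text
time_s: 13.45
tool_pos: [534.4, -147.3, 126.4]
tool_rot: [[0.017, 1.0, -0.0], [1.0, -0.017, 0.006], [0.006, -0.001, -1.0]]
contact_force: [0.4, 0.9, -0.2]
width: 47.1
```

```bash
python3 -m creep '[{"tx":0,"ty":0,"tz":0.02,"roll":0,"grip":0},{"tx":0,"ty":0,"tz":0.02,"roll":0,"grip":0},{"tx":0,"ty":0,"tz":0,"roll":0,"grip":0},{"tx":0,"ty":0,"tz":0,"roll":0,"grip":0},{"tx":0,"ty":0,"tz":0,"roll":0,"grip":0},{"tx":0,"ty":0,"tz":0,"roll":0,"grip":0},{"tx":0,"ty":0,"tz":0,"roll":0,"grip":0},{"tx":0,"ty":0,"tz":0,"roll":0,"grip":0},{"tx":0,"ty":0,"tz":0,"roll":0,"grip":0},{"tx":0,"ty":0,"tz":0,"roll":0,"grip":0}]' 50
python3 - <<'E'
from h import *
s,im=snap('scene','s6');print(s['tool_pos'],s['contact_force'],s['width'])
a=im['pixels'][140:240,180:300,::-1]
s,im=snap('side','d6');b=im['pixels'][150:250,240:360,::-1]
cv2.imwrite('pics/s6c.png',cv2.resize(np.vstack([a,b]),None,fx=3,fy=3,interpolation=cv2.INTER_CUBIC))
E
```

```text
time_s: 14.45
tool_pos: [534.5, -147.4, 125.9]
tool_rot: [[0.017, 1.0, 0.0], [1.0, -0.017, 0.005], [0.005, 0.0, -1.0]]
contact_force: [-0.9, 0.1, -0.1]
width: 11.6
[ 534.48564576 -147.38248144  125.92296059] [-0.8943895   0.07768576 -0.14849256] 11.648716310288261
```

View pics/s6c.png

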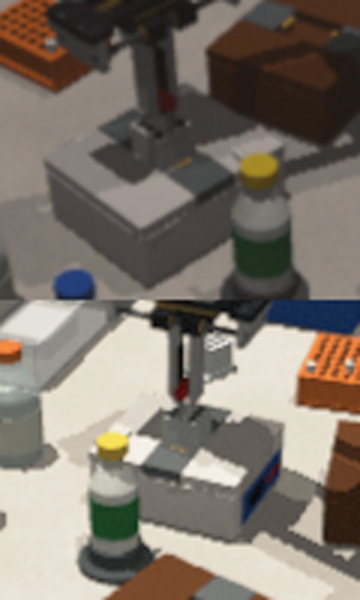

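Grasp is good: 11.6 mm opening on the bar. First tip: pull the handle to -y and up along the arc about the far foot edge.

```bash
python3 -m creep '[{"tx":-0.05,"ty":0,"tz":-0.02,"roll":0,"grip":0},{"tx":-0.08,"ty":0,"tz":-0.03,"roll":0,"grip":0},{"tx":-0.1,"ty":0,"tz":-0.04,"roll":0,"grip":0},{"tx":-0.1,"ty":0,"tz":-0.04,"roll":0,"grip":0},{"tx":-0.1,"ty":0,"tz":-0.04,"roll":0,"grip":0},{"tx":-0.1,"ty":0,"tz":-0.04,"roll":0,"grip":0},{"tx":-0.1,"ty":0,"tz":-0.04,"roll":0,"grip":0},{"tx":-0.1,"ty":0,"tz":-0.04,"roll":0,"grip":0},{"tx":-0.1,"ty":0,"tz":-0.04,"roll":0,"grip":0},{"tx":-0.1,"ty":0,"tz":-0.04,"roll":0,"grip":0}]' 60
```

```text
time_s: 15.55
tool_pos: [533.9, -149.6, 126.5]
tool_rot: [[0.008, 1.0, -0.007], [0.999, -0.008, 0.052], [0.052, -0.007, -0.999]]
contact_force: [0.8, 7.6, -3.3]
width: 11.6
```

```bash
python3 -m creep '[{"tx":-0.15,"ty":0,"tz":-0.06,"roll":0,"grip":0},{"tx":-0.18,"ty":0,"tz":-0.07,"roll":0,"grip":0},{"tx":-0.2,"ty":0,"tz":-0.08,"roll":0,"grip":0},{"tx":-0.2,"ty":0,"tz":-0.08,"roll":0,"grip":0},{"tx":-0.2,"ty":0,"tz":-0.08,"roll":0,"grip":0},{"tx":-0.2,"ty":0,"tz":-0.08,"roll":0,"grip":0},{"tx":-0.2,"ty":0,"tz":-0.08,"roll":0,"grip":0},{"tx":-0.2,"ty":0,"tz":-0.08,"roll":0,"grip":0},{"tx":-0.2,"ty":0,"tz":-0.08,"roll":0,"grip":0},{"tx":-0.2,"ty":0,"tz":-0.08,"roll":0,"grip":0}]' 60
python3 - <<'E'
from h import *
s,im=snap('scene','s7');print(s['tool_pos'],s['contact_force'],s['width'],s['torque'])
a=im['pixels'][140:240,180:300,::-1]
s,im=snap('side','d7');b=im['pixels'][150:250,240:360,::-1]
cv2.imwrite('pics/s7c.png',cv2.resize(np.hstack([a,b]),None,fx=3.3,fy=3.3,interpolation=cv2.INTER_CUBIC))
E
```

```text
time_s: 16.55
tool_pos: [533.0, -149.8, 126.8]
tool_rot: [[-0.012, 1.0, -0.025], [0.988, 0.016, 0.153], [0.153, -0.023, -0.988]]
contact_force: [1.8, 13.4, -3.4]
width: 11.5
[ 532.99407535 -149.84919718  126.80306879] [ 1.80672035 13.40068132 -3.43681884] 11.530757588825063 [ 1.71402393 -0.54134372 -0.55312558]
```

View pics/s7c.png

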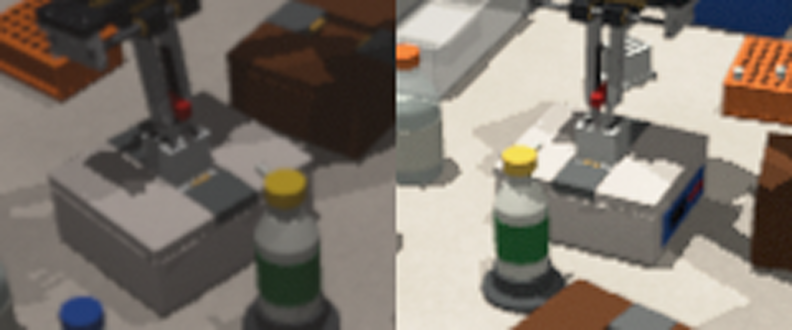

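```bash
cat > t.py <<'E'
from h import *
import sys
def plane(Q):
    for _ in range(5):
        c=Q.mean(0);n=np.linalg.svd(Q-c)[2][2];n*=np.sign(n[2]);d=(Q-c)@n;k=abs(d)<max(1.0,1.5*d.std())
        Q=Q[k]
    return c,n,len(Q)
def tilt(tag):
    s,im=snap('wrist',tag);P=cloud(s,im)
    x,y,z=P[...,0],P[...,1],P[...,2]
    h=P[(abs(z-80.5)<4)&(x>445)&(x<620)&(abs(x-533)>35)&(y>-190)&(y<-80)]
    c,n,k=plane(h);print('heater n',n.round(3),'z',c.round(1),k)
    R,t=pose(s,im)
    b=P[(z>102)&(z<122)&(abs(x-533)<20)&(y>-185)&(y<-110)]
    c2,n2,k2=plane(b);print('block n',n2.round(3),'c',c2.round(1),k2,'tilt about x',round(float(np.arctan2(-n2[1],n2[2])-np.arctan2(-n[1],n[2])),3),'about y',round(float(np.arctan2(n2[0],n2[2])-np.arctan2(n[0],n[2])),3), b[:,1].min().round(1),b[:,1].max().round(1))
    R=np.array(s['tool_rot']);p=np.array(s['tool_pos']);print('grasp',(p-19*R[:,2]).round(1),'tooltilt',round(float(R[1,2]),3),round(float(R[0,2]),3),'F',s['contact_force'].round(1),'T',s['torque'].round(2),s['width'].round(1),'t',s['time_s'],s['joint_pos'].round(2))
    return s,im,P
if __name__=='__main__': tilt(sys.argv[1])
E
python3 t.py w7
```

```text
bash:  1017 Killed                     python3 t.py w7
```

View pics/w7.png

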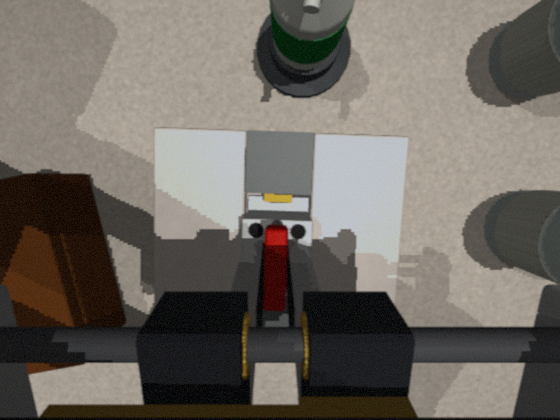

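```bash
sed -i 's/np.linalg.svd(Q-c)\[2\]\[2\]/np.linalg.svd((Q-c).T@(Q-c))[2][2]/' t.py; python3 t.py w7b
```

```text
heater n [-0. -0.  1.] z [ 532.2 -133.3   81.1] 19037
block n [ 0.003 -0.017  1.   ] c [ 531.9 -137.2  114.4] 893 tilt about x 0.017 about y 0.003 -147.3 -129.7Traceback (most recent call last):
  File "t.py", line 18, in <module>
    if __name__=='__main__': tilt(sys.argv[1])
                             ~~~~^^^^^^^^^^^^^
  File "t.py", line 16, in tilt
    R=np.array(s['tool_rot']);p=np.array(s['tool_pos']);print('grasp',(p-19*R[:,2]).round(1),'tooltilt',round(float(R[1,2]),3),round(float(R[0,2]),3),'F',s['contact_force'].round(1),'T',s['torque'].round(2),s['width'].round(1),'t',s['time_s'],s['joint_pos'].round(2))
                                                                                                                                                                                                               ^^^^^^^^^^^^^^^^
AttributeError: 'float' object has no attribute 'round'
```

```bash
sed -i "s/s\['width'\].round(1)/round(s['width'],1)/" t.py; python3 -m creep '[{"tx":-0.25,"ty":0,"tz":-0.25,"roll":0,"grip":0},{"tx":-0.3,"ty":0,"tz":-0.3,"roll":0,"grip":0},{"tx":-0.3,"ty":0,"tz":-0.35,"roll":0,"grip":0},{"tx":-0.05,"ty":0,"tz":-0.25,"roll":0,"grip":0},{"tx":0,"ty":0,"tz":-0.15,"roll":0,"grip":0},{"tx":0,"ty":0,"tz":-0.05,"roll":0,"grip":0},{"tx":0,"ty":0,"tz":0,"roll":0,"grip":0},{"tx":0,"ty":0,"tz":0,"roll":0,"grip":0},{"tx":0,"ty":0,"tz":0,"roll":0,"grip":0},{"tx":0,"ty":0,"tz":0,"roll":0,"grip":0}]' 60; python3 t.py w8
```

```text
time_s: 17.75
tool_pos: [532.7, -155.8, 129.9]
tool_rot: [[-0.016, 0.999, -0.046], [0.979, 0.025, 0.202], [0.203, -0.042, -0.978]]
contact_force: [3.4, 2.4, -9.9]
width: 11.3
heater n [-0. -0.  1.] z [ 533.7 -134.3   81.1] 18646
block n [ 0.023 -0.097  0.995] c [ 533.2 -141.6  118.8] 971 tilt about x 0.097 about y 0.024 -152.3 -132.2
grasp [ 533.6 -159.6  148.5] tooltilt 0.202 -0.046 F [ 3.4  2.4 -9.9] T [-0.01 -1.02 -0.37] 11.3 t 17.75 [-0.49  0.21  1.39  0.16  1.67 -0.5 ]
```

View pics/w8.png

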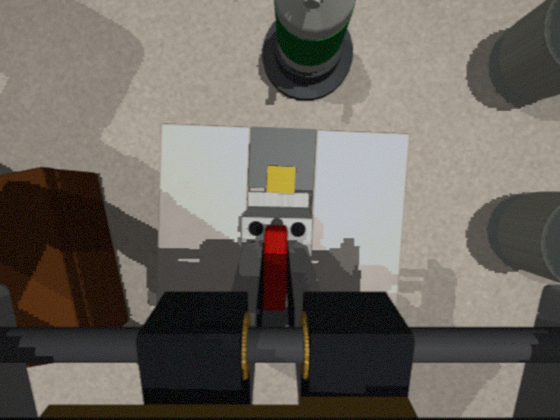

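```bash
python3 -m creep '[{"tx":-0.15,"ty":0,"tz":-0.12,"roll":0,"grip":0},{"tx":-0.15,"ty":0,"tz":-0.12,"roll":0,"grip":0},{"tx":-0.15,"ty":0,"tz":-0.08,"roll":0,"grip":0},{"tx":-0.1,"ty":0,"tz":-0.05,"roll":0,"grip":0},{"tx":-0.05,"ty":0,"tz":0,"roll":0,"grip":0},{"tx":0,"ty":0,"tz":0,"roll":0,"grip":0},{"tx":0,"ty":0,"tz":0,"roll":0,"grip":0},{"tx":0,"ty":0,"tz":0,"roll":0,"grip":0},{"tx":0,"ty":0,"tz":0,"roll":0,"grip":0},{"tx":0,"ty":0,"tz":0,"roll":0,"grip":0}]' 60; python3 t.py w9
```

```text
time_s: 18.8
tool_pos: [531.6, -163.9, 134.4]
tool_rot: [[-0.021, 0.998, -0.053], [0.975, 0.033, 0.222], [0.223, -0.047, -0.974]]
contact_force: [2.6, 2.6, -8.7]
width: 11.3
heater n [-0.  0.  1.] z [ 534.  -134.6   81.1] 17879
block n [-0.015  0.971  0.237] c [ 532.3 -135.9  111.8] 468 tilt about x -1.332 about y -0.065 -165.2 -133.0
grasp [ 532.6 -168.1  152.9] tooltilt 0.222 -0.053 F [ 2.6  2.6 -8.7] T [ 0.29 -0.98 -0.24] 11.3 t 18.8 [-0.51  0.23  1.37  0.17  1.7  -0.53]
```

View pics/w9.png

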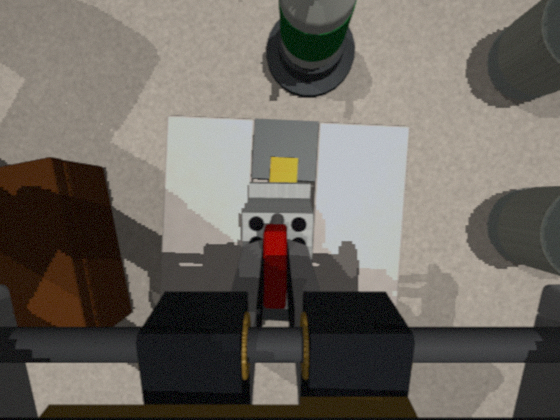

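```bash
sed -i 's/(z>102)&(z<122)/(z>110)\&(z<130)/' t.py; python3 t.py w9b
python3 - <<'E'
from h import *
s,im=snap('scene','s9')
a=im['pixels'][140:240,180:300,::-1]
s,im=snap('side','d9');b=im['pixels'][150:250,240:360,::-1]
cv2.imwrite('pics/s9c.png',cv2.resize(np.hstack([a,b]),None,fx=3.3,fy=3.3,interpolation=cv2.INTER_CUBIC))
E
```

```text
heater n [-0. -0.  1.] z [ 534.1 -134.6   81.1] 18035
block n [ 0.016 -0.218  0.976] c [ 533.9 -147.9  124.6] 1231 tilt about x 0.22 about y 0.017 -165.0 -135.2
grasp [ 532.6 -168.1  152.9] tooltilt 0.222 -0.053 F [ 2.7  2.6 -9.6] T [ 0.27 -1.03 -0.28] 11.6 t 18.85 [-0.51  0.23  1.37  0.17  1.7  -0.53]
```

View pics/s9c.png

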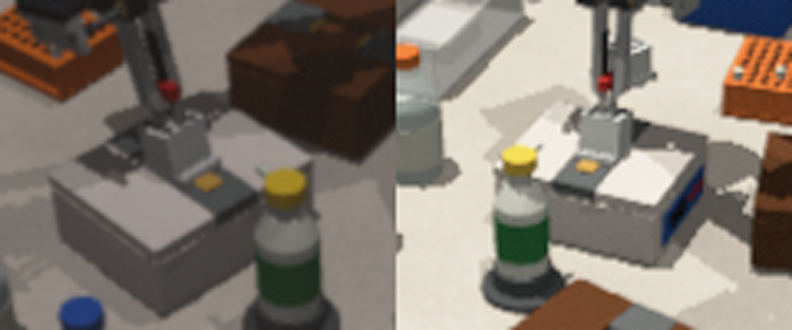

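```bash
python3 -m creep '[{"tx":-0.02,"ty":0,"tz":0.1,"roll":0,"grip":0},{"tx":-0.02,"ty":0,"tz":0.08,"roll":0,"grip":0},{"tx":0.1,"ty":0,"tz":0.05,"roll":0,"grip":0},{"tx":0.15,"ty":0,"tz":0.07,"roll":0,"grip":0},{"tx":0.15,"ty":0,"tz":0.07,"roll":0,"grip":0},{"tx":0.12,"ty":0,"tz":0.06,"roll":0,"grip":0},{"tx":0.08,"ty":0,"tz":0.05,"roll":0,"grip":0},{"tx":0,"ty":0,"tz":0,"roll":0,"grip":0},{"tx":0,"ty":0,"tz":0,"roll":0,"grip":0},{"tx":0,"ty":0,"tz":0,"roll":0,"grip":0}]' 60; python3 t.py w10
```

```text
time_s: 20.0
tool_pos: [532.7, -153.9, 136.3]
tool_rot: [[-0.021, 0.999, -0.041], [0.979, 0.029, 0.204], [0.205, -0.036, -0.978]]
contact_force: [0.2, -1.4, 2.6]
width: 11.3
heater n [-0. -0.  1.] z [ 533.3 -134.3   81.1] 17664
block n [ 0.01  -0.177  0.984] c [ 533.4 -138.3  126.1] 1184 tilt about x 0.178 about y 0.011 -150.2 -125.9
grasp [ 533.5 -157.8  154.9] tooltilt 0.204 -0.041 F [ 0.2 -1.4  2.6] T [-0.34 -0.22 -0.  ] 11.3 t 20.0 [-0.49  0.21  1.39  0.16  1.68 -0.51]
```

View pics/w10.png

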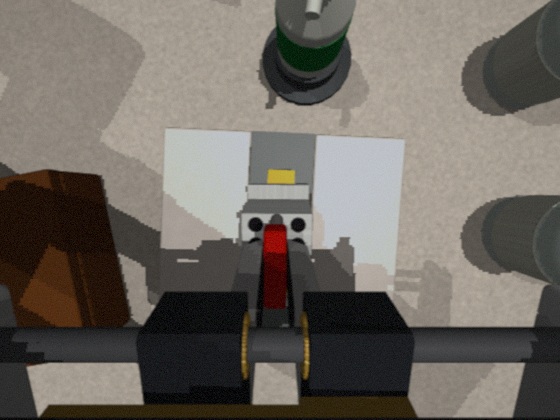

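The near foot edge has drifted about 5 mm towards +y and is resting on the rim and clip, with the block roughly 5 mm too high. I'll shift it back to -y, then press down so the far edge seats.

```bash
python3 -m creep '[{"tx":-0.15,"ty":0,"tz":-0.04,"roll":0,"grip":0},{"tx":-0.15,"ty":0,"tz":-0.02,"roll":0,"grip":0},{"tx":-0.05,"ty":0,"tz":0.08,"roll":0,"grip":0},{"tx":-0.03,"ty":0,"tz":0.1,"roll":0,"grip":0},{"tx":-0.03,"ty":0,"tz":0.1,"roll":0,"grip":0},{"tx":0,"ty":0,"tz":0.1,"roll":0,"grip":0},{"tx":0,"ty":0,"tz":0.1,"roll":0,"grip":0},{"tx":0,"ty":0,"tz":0.05,"roll":0,"grip":0},{"tx":0,"ty":0,"tz":0,"roll":0,"grip":0},{"tx":0,"ty":0,"tz":0,"roll":0,"grip":0}]' 60; python3 t.py w11
```

```text
time_s: 21.05
tool_pos: [533.6, -163.0, 133.7]
tool_rot: [[-0.023, 0.999, -0.033], [0.978, 0.029, 0.207], [0.208, -0.028, -0.978]]
contact_force: [-1.0, 0.1, 2.0]
width: 11.5
heater n [-0.001 -0.     1.   ] z [ 533.  -134.5   81.1] 18060
block n [ 0.009 -0.21   0.978] c [ 532.5 -147.   123.9] 1232 tilt about x 0.211 about y 0.01 -160.5 -134.5
grasp [ 534.3 -166.9  152.3] tooltilt 0.207 -0.033 F [-1.   0.1  2. ] T [ 0.11 -0.11 -0.05] 11.5 t 21.05 [-0.5   0.21  1.39  0.17  1.67 -0.52]
```

View pics/w11.png

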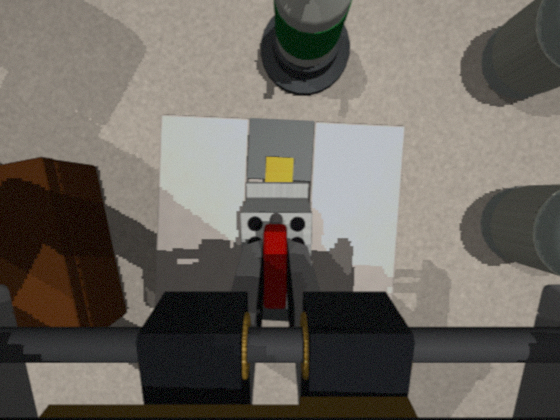

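The pads hold the block's tilt, so moving the handle only shifts the tilted block. I'll loosen the grip to about 4 N so the bar can pivot and the block settles while I follow the arc back.

```bash
python3 -m creep '[{"tx":0,"ty":0,"tz":0,"roll":0,"grip":0},{"tx":-0.02,"ty":0,"tz":0.1,"roll":0,"grip":0},{"tx":0.05,"ty":0,"tz":0.05,"roll":0,"grip":0},{"tx":0.1,"ty":0,"tz":0.05,"roll":0,"grip":0},{"tx":0.1,"ty":0,"tz":0.06,"roll":0,"grip":0},{"tx":0.1,"ty":0,"tz":0.06,"roll":0,"grip":0},{"tx":0.1,"ty":0,"tz":0.06,"roll":0,"grip":0},{"tx":0.1,"ty":0,"tz":0.06,"roll":0,"grip":0},{"tx":0.05,"ty":0,"tz":0.03,"roll":0,"grip":0},{"tx":0,"ty":0,"tz":0,"roll":0,"grip":0}]' 4; sed -i 's/(z>110)/(z>106)/' t.py; python3 t.py w12
```

```text
time_s: 22.1
tool_pos: [534.7, -152.8, 127.0]
tool_rot: [[-0.02, 0.999, -0.027], [0.981, 0.025, 0.192], [0.193, -0.023, -0.981]]
contact_force: [-1.2, -4.1, 4.5]
width: 12.2
heater n [-0. -0.  1.] z [ 532.6 -133.6   81. ] 18914
block n [-0.017  0.917  0.398] c [ 533.2 -133.9  119.1] 1055 tilt about x -1.162 about y -0.043 -154.8 -128.6
grasp [ 535.2 -156.4  145.6] tooltilt 0.192 -0.027 F [-1.2 -4.1  4.5] T [-0.56  0.05 -0.03] 12.2 t 22.1 [-0.48  0.2   1.41  0.16  1.64 -0.5 ]
```

View pics/w12.png

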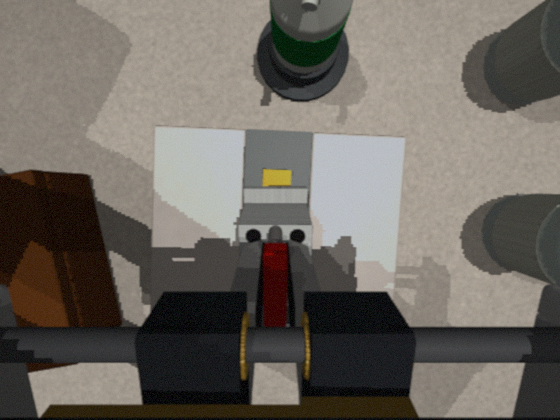

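```bash
python3 - <<'E'
s=open('t.py').read()
s=s.replace("c2,n2,k2=plane(b)","c2,n2,k2=ransac(b)").replace("def tilt","""def ransac(Q):
    rng=np.random.default_rng(0);best=(0,None)
    for _ in range(400):
        a=Q[rng.choice(len(Q),3,False)];n=np.cross(a[1]-a[0],a[2]-a[0]);l=np.linalg.norm(n)
        if l<1e-6: continue
        n=n/l*np.sign(n[2])
        if n[2]<0.93: continue
        k=abs((Q-a[0])@n)<0.8
        if k.sum()>best[0]: best=(k.sum(),k)
    return plane(Q[best[1]])
def tilt""",1)
s=s.replace("R=np.array(s['tool_rot']);p","print('block centre underside (est from top)',topc(c2,n2,b)) if 0 else None;R=np.array(s['tool_rot']);p")
open('t.py','w').write(s)
E
python3 t.py w12b
python3 - <<'E'
from h import *
s,im=snap('scene','s12')
a=im['pixels'][140:240,180:300,::-1]
s,im=snap('side','d12');b=im['pixels'][150:250,240:360,::-1]
cv2.imwrite('pics/s12c.png',cv2.resize(np.hstack([a,b]),None,fx=3.3,fy=3.3,interpolation=cv2.INTER_CUBIC))
E
```

```text
heater n [-0. -0.  1.] z [ 532.5 -133.7   81.1] 18947
block n [ 0.035 -0.295  0.955] c [ 531.7 -140.5  124.7] 794 tilt about x 0.3 about y 0.037 -154.9 -128.8
grasp [ 535.2 -156.4  145.6] tooltilt 0.192 -0.027 F [-0.3 -3.2  4.8] T [-0.58  0.03 -0.02] 11.9 t 22.15 [-0.48  0.2   1.41  0.16  1.64 -0.5 ]
```

View pics/s12c.png

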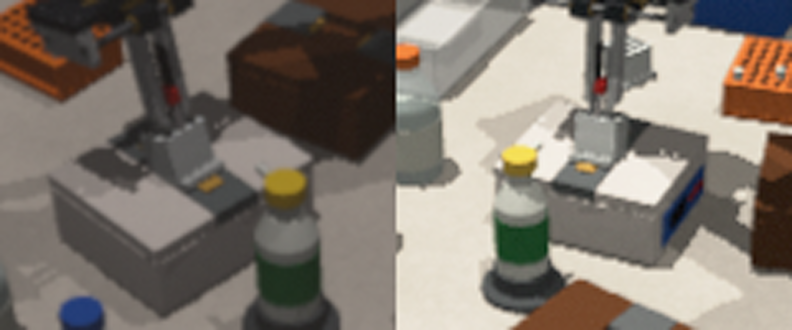

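```bash
python3 - <<'E'
from h import *
s,im=snap('wrist','w13');P=cloud(s,im);np.save('w13.npy',P)
for col in (262,290):
  for r in range(150,262,3):
    print(col,r,P[r,col].round(1),im['pixels'][r,col])
E
python3 - <<'E'
import cv2
a=cv2.imread('pics/w13.png')[120:300,190:360];cv2.imwrite('pics/w13c.png',cv2.resize(a,None,fx=3.3,fy=3.3,interpolation=cv2.INTER_CUBIC))
E
```

```text
262 150 [523.4 -87.4  80.8] [112 113 113]
262 153 [523.6 -89.6  81.9] [113 116 113]
262 156 [523.5 -91.5  80.2] [111 113 113]
262 159 [523.6 -93.8  81.2] [117 116 115]
262 162 [523.6 -95.9  81.1] [111 114 114]
262 165 [523.7 -98.   81.1] [114 116 116]
262 168 [ 523.8 -100.2   82.1] [95 98 93]
262 171 [ 523.9 -102.3   82.1] [113 107  87]
262 174 [ 523.8 -104.4   81.1] [125 118  87]
262 177 [ 523.9 -106.5   82. ] [126 119  88]
262 180 [ 524.  -108.7   82.3] [137 126  83]
262 183 [ 524.1 -110.8   82.6] [138 124  83]
262 186 [ 524.3 -112.9   85.7] [116 111  96]
262 189 [ 524.7 -115.    90.8] [155 155 153]
262 192 [ 524.7 -117.    89.8] [162 162 161]
262 195 [ 524.7 -119.1   89.2] [165 165 157]
262 198 [ 524.7 -121.2   89.2] [165 164 161]
262 201 [ 524.7 -123.3   88.4] [161 162 159]
262 204 [ 524.9 -125.2   91.6] [94 97 92]
262 207 [ 525.4 -126.9   97.9] [100  97  96]
262 210 [ 525.7 -128.5  103.2] [101  98  96]
262 213 [ 526.2 -129.9  110. ] [100 101  97]
262 216 [ 526.4 -131.6  112.8] [101 100  98]
262 219 [ 526.8 -132.9  118.4] [101 104 103]
262 222 [ 527.  -134.3  122.5] [100 102  98]
[... 1511 characters left out ...]
4 106 103]
290 216 [ 543.8 -131.   113.3] [ 99 100  96]
290 219 [ 543.8 -132.5  117. ] [101 100 101]
290 222 [ 543.7 -133.8  122.1] [ 98 100  98]
290 225 [ 543.7 -135.2  125.9] [152 155 153]
290 228 [ 543.7 -137.   125.5] [164 167 162]
290 231 [ 543.8 -138.9  124.8] [143 143 140]
290 234 [ 543.8 -140.7  124.7] [68 67 66]
290 237 [ 543.9 -142.4  124.8] [56 58 54]
290 240 [ 543.8 -143.3  130.4] [70 70 66]
290 243 [ 543.7 -144.2  135.2] [75 74 70]
290 246 [ 543.7 -145.4  138.2] [60 58 57]
290 249 [ 543.5 -145.8  144.6] [52 52 52]
290 252 [ 543.5 -146.8  147.8] [46 45 44]
290 255 [ 543.4 -147.6  151.4] [39 41 41]
290 258 [ 543.3 -148.2  155.7] [47 45 45]
290 261 [ 543.3 -149.1  158.5] [45 46 45]
```

View pics/w13c.png

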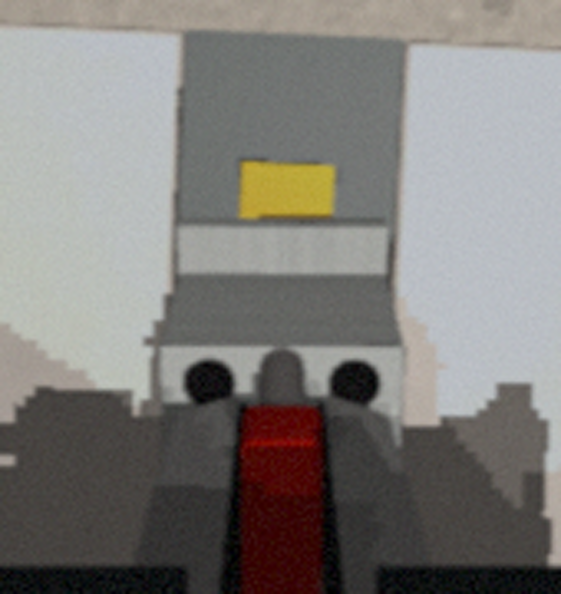

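The block has slid about 7 mm to +y. Its near bottom edge sits on the rim at about (y -113, z 83), and the far edge is near the floor. I'll regrip centred on the bar, push it back to -y, and then let it drop level.

```bash
python3 -m creep '[{"tx":0,"ty":0,"tz":0,"roll":0,"grip":0.25},{"tx":0,"ty":0,"tz":0,"roll":0,"grip":0.25},{"tx":-0.07,"ty":0,"tz":-0.12,"roll":0,"grip":0.25},{"tx":-0.06,"ty":-0.03,"tz":-0.12,"roll":0,"grip":0.25},{"tx":0,"ty":0,"tz":0,"roll":0,"grip":0.25},{"tx":0,"ty":0,"tz":0,"roll":0,"grip":0},{"tx":0,"ty":0,"tz":0,"roll":0,"grip":0},{"tx":0,"ty":0,"tz":0,"roll":0,"grip":0},{"tx":0,"ty":0,"tz":0,"roll":0,"grip":0},{"tx":0,"ty":0,"tz":0,"roll":0,"grip":0}]' 50; python3 t.py w14
```

```text
time_s: 23.35
tool_pos: [532.1, -152.7, 127.9]
tool_rot: [[-0.021, 0.999, -0.035], [0.979, 0.028, 0.203], [0.204, -0.03, -0.979]]
contact_force: [0.4, 0.2, -0.2]
width: 12.0
heater n [-0. -0.  1.] z [ 532.8 -133.8   81. ] 18781
block n [ 0.017 -0.268  0.963] c [ 532.9 -140.9  124.6] 746 tilt about x 0.271 about y 0.017 -150.4 -129.1
grasp [ 532.8 -156.6  146.5] tooltilt 0.203 -0.035 F [ 0.4  0.2 -0.2] T [-0.17 -0.15 -0.01] 12.0 t 23.35 [-0.49  0.2   1.41  0.16  1.66 -0.51]
```

View pics/w14.png

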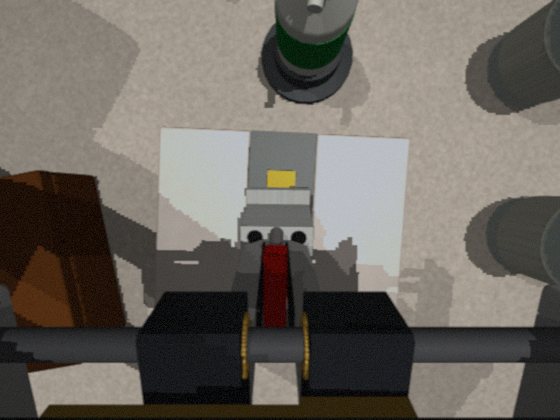

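```bash
python3 -m creep '[{"tx":-0.1,"ty":0,"tz":-0.02,"roll":0,"grip":0},{"tx":-0.1,"ty":0,"tz":-0.02,"roll":0,"grip":0},{"tx":-0.1,"ty":0,"tz":0.0,"roll":0,"grip":0},{"tx":-0.1,"ty":0,"tz":0.02,"roll":0,"grip":0},{"tx":-0.08,"ty":0,"tz":0.05,"roll":0,"grip":0},{"tx":-0.05,"ty":0,"tz":0.05,"roll":0,"grip":0},{"tx":0,"ty":0,"tz":0.05,"roll":0,"grip":0},{"tx":0,"ty":0,"tz":0.05,"roll":0,"grip":0},{"tx":0,"ty":0,"tz":0,"roll":0,"grip":0},{"tx":0,"ty":0,"tz":0,"roll":0,"grip":0}]' 50
cat >> t.py <<'E'
    import sys
E
python3 - <<'E'
s=open('t.py').read()
s=s.replace("\n    import sys\n","\n")
s=s.replace("    R=np.array(s['tool_rot']);p","    R=np.array(s['tool_rot']);p")
s=s.replace("    return s,im,P","""    M=np.isfinite(z)&(abs(x-533)<16)&(abs(x-533)>12)&(z>82)&(y>-140)&(y<-100)
    top=b[abs((b-c2)@n2)<0.9];yt=np.percentile(top[:,1],99.5);zt=c2[2]-n2[1]/n2[2]*(yt-c2[1])
    th=np.arctan2(-n2[1],n2[2]);C,S=np.cos(th),np.sin(th)
    f=lambda a,h:(round(float(yt+C*(a-20)-S*(h-46)),1),round(float(zt-1+S*(a-20)+C*(h-46)),1))
    print('near edge',f(30,0),'far edge',f(-30,0),'handle',f(0,78),'near wall -116.8 far wall -179.2')
    return s,im,P""")
open('t.py','w').write(s)
E
python3 t.py w15
```

```text
time_s: 24.4
tool_pos: [532.4, -158.6, 128.0]
tool_rot: [[-0.027, 0.999, -0.033], [0.975, 0.034, 0.218], [0.218, -0.027, -0.975]]
contact_force: [-0.3, 2.1, 1.1]
width: 11.8
heater n [-0. -0.  1.] z [ 533.6 -134.6   81. ] 19058
block n [ 0.007 -0.278  0.96 ] c [ 532.1 -146.3  125.3] 716 tilt about x 0.282 about y 0.007 -156.0 -134.0
grasp [ 533.1 -162.7  146.6] tooltilt 0.218 -0.033 F [-0.3  2.1  1.1] T [ 0.37 -0.    0.01] 11.8 t 24.4 [-0.5   0.21  1.4   0.18  1.66 -0.53]
near edge (-118.9, 84.4) far edge (-176.5, 67.7) handle (-169.4, 151.0) near wall -116.8 far wall -179.2
```

View pics/w15.png

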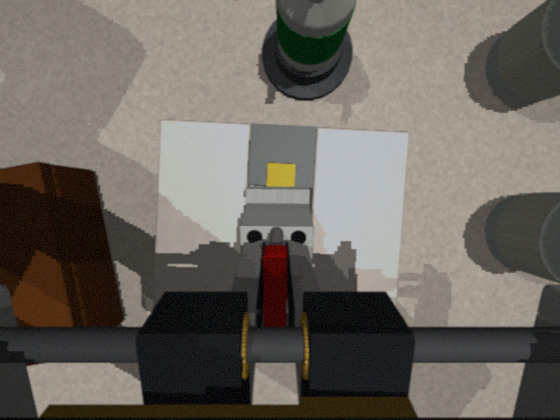

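```bash
python3 -m creep '[{"tx":-0.1,"ty":0,"tz":-0.02,"roll":0,"grip":0},{"tx":-0.1,"ty":0,"tz":0,"roll":0,"grip":0},{"tx":-0.1,"ty":0,"tz":0.02,"roll":0,"grip":0},{"tx":-0.06,"ty":0,"tz":0.02,"roll":0,"grip":0},{"tx":0,"ty":0,"tz":0,"roll":0,"grip":0.25},{"tx":0,"ty":0,"tz":0,"roll":0,"grip":0.25},{"tx":0,"ty":0,"tz":0,"roll":0,"grip":0.25},{"tx":0,"ty":0,"tz":0,"roll":0,"grip":0.25},{"tx":0,"ty":0,"tz":0,"roll":0,"grip":0.25},{"tx":0,"ty":0,"tz":0,"roll":0,"grip":0.25}]' 50;sed -i 's/(z>106)/(z>103)/' t.py;  python3 t.py w16
```

```text
time_s: 25.45
tool_pos: [533.0, -167.7, 125.9]
tool_rot: [[-0.027, 0.999, -0.033], [0.975, 0.034, 0.22], [0.221, -0.026, -0.975]]
contact_force: [0.0, 0.8, -0.6]
width: 23.7
heater n [-0.001 -0.     1.   ] z [ 533.5 -134.3   81.1] 19334
block n [ 0.008 -0.261  0.965] c [ 533.8 -152.9  121.4] 1562 tilt about x 0.264 about y 0.009 -178.0 -132.7
grasp [ 533.6 -171.9  144.4] tooltilt 0.22 -0.033 F [ 0.   0.8 -0.6] T [-0.08 -0.06  0.04] 23.7 t 25.45 [-0.52  0.22  1.39  0.18  1.67 -0.54]
near edge (-117.9, 82.3) far edge (-175.8, 66.6) handle (-167.2, 149.7) near wall -116.8 far wall -179.2
```

View pics/w16.png

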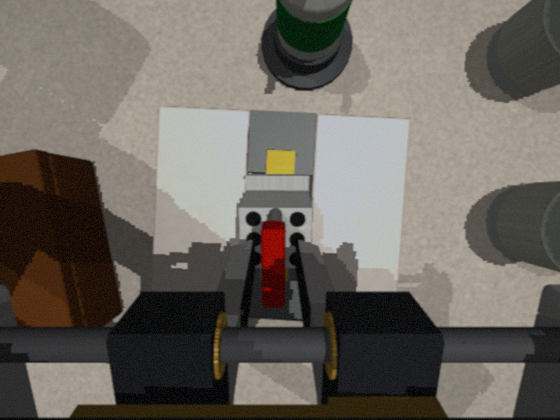

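```bash
python3 -m creep '[{"tx":0.1,"ty":0,"tz":-0.1,"roll":0,"grip":0.25},{"tx":0.06,"ty":0,"tz":-0.1,"roll":0,"grip":0.25},{"tx":0,"ty":0,"tz":0,"roll":0,"grip":0},{"tx":0,"ty":0,"tz":0,"roll":0,"grip":0},{"tx":0,"ty":0,"tz":0,"roll":0,"grip":0},{"tx":-0.1,"ty":0,"tz":-0.04,"roll":0,"grip":0},{"tx":-0.12,"ty":0,"tz":-0.02,"roll":0,"grip":0},{"tx":-0.12,"ty":0,"tz":0,"roll":0,"grip":0},{"tx":-0.1,"ty":0,"tz":0.02,"roll":0,"grip":0},{"tx":-0.05,"ty":0,"tz":0.02,"roll":0,"grip":0}]' 50;  python3 t.py w17
```

```text
time_s: 26.5
tool_pos: [533.4, -168.6, 132.5]
tool_rot: [[-0.033, 0.999, -0.034], [0.97, 0.04, 0.239], [0.24, -0.026, -0.97]]
contact_force: [-1.0, 4.2, 3.0]
width: 11.6
heater n [-0. -0.  1.] z [ 533.1 -134.8   81. ] 18264
block n [ 0.026 -0.312  0.95 ] c [ 532.9 -151.9  123.4] 1141 tilt about x 0.318 about y 0.027 -165.3 -135.3
grasp [ 534.  -173.1  150.9] tooltilt 0.239 -0.034 F [-1.   4.2  3. ] T [ 0.9   0.02 -0.05] 11.6 t 26.5 [-0.53  0.23  1.37  0.19  1.69 -0.56]
near edge (-119.1, 84.8) far edge (-176.1, 66.1) handle (-171.9, 149.5) near wall -116.8 far wall -179.2
```

View pics/w17.png

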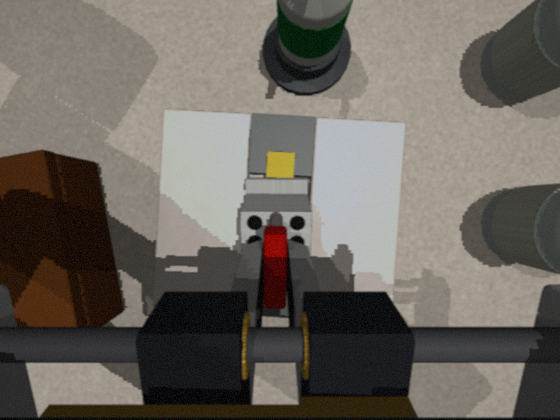

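The far edge is down on the floor, still under the far clip. The near edge rests on the pushed-out near clip, overlapping it by about 1 mm. I'll release the bar, straddle it with the open fingers, and push the block's near face to -y so the foot drops in.

```bash
python3 -m creep '[{"tx":0,"ty":0,"tz":0,"roll":0,"grip":0.28},{"tx":0,"ty":0,"tz":0,"roll":0,"grip":0.28},{"tx":0,"ty":0,"tz":0,"roll":0,"grip":0.28},{"tx":0.3,"ty":0,"tz":0,"roll":0,"grip":0.28},{"tx":0.4,"ty":0,"tz":0,"roll":0,"grip":0.28},{"tx":0.4,"ty":0,"tz":0,"roll":0,"grip":0.28},{"tx":0.3,"ty":0,"tz":0,"roll":0,"grip":0.28},{"tx":0.2,"ty":0,"tz":0,"roll":0,"grip":0.28},{"tx":0,"ty":0,"tz":0,"roll":0,"grip":0.28},{"tx":0,"ty":0,"tz":0,"roll":0,"grip":0.28}]' 20;  python3 t.py w18
```

```text
time_s: 27.55
tool_pos: [532.3, -129.6, 142.1]
tool_rot: [[-0.032, 0.999, -0.033], [0.972, 0.038, 0.23], [0.231, -0.025, -0.973]]
contact_force: [-0.4, -0.8, -0.0]
width: 26.3
heater n [-0. -0.  1.] z [ 531.3 -122.1   81.1] 12690
block n [ 0.011 -0.269  0.963] c [ 534.2 -159.   119.9] 1490 tilt about x 0.272 about y 0.011 -179.0 -133.7
grasp [ 532.9 -134.   160.6] tooltilt 0.23 -0.033 F [-0.4 -0.8 -0. ] T [-0.13 -0.09 -0.01] 26.3 t 27.55 [-0.47  0.19  1.41  0.19  1.68 -0.49]
near edge (-118.4, 82.4) far edge (-176.1, 66.3) handle (-168.2, 149.5) near wall -116.8 far wall -179.2
```

View pics/w18.png

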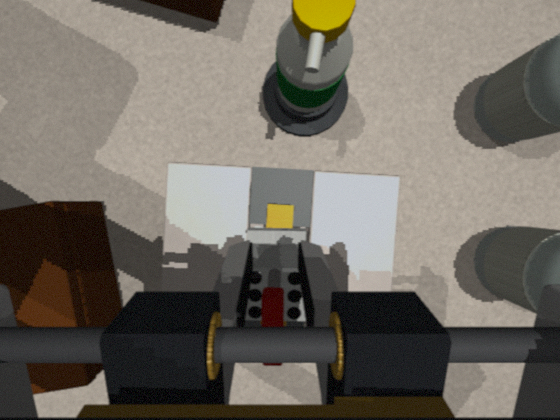

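```bash
python3 -m creep '[{"tx":0,"ty":0,"tz":0.35,"roll":0,"grip":0.28},{"tx":0,"ty":0,"tz":0.45,"roll":0,"grip":0.28},{"tx":0,"ty":0,"tz":0.4,"roll":0,"grip":0.28},{"tx":0,"ty":0,"tz":0.3,"roll":0,"grip":0.28},{"tx":0,"ty":0,"tz":0.1,"roll":0,"grip":0.28},{"tx":0,"ty":0,"tz":0,"roll":0,"grip":0.28},{"tx":-0.1,"ty":0,"tz":0,"roll":0,"grip":0.28},{"tx":-0.1,"ty":0,"tz":0,"roll":0,"grip":0.28},{"tx":-0.1,"ty":0,"tz":0,"roll":0,"grip":0.28},{"tx":0,"ty":0,"tz":0,"roll":0,"grip":0.28}]' 20;  python3 t.py w19
```

```text
time_s: 28.6
tool_pos: [530.0, -124.2, 97.2]
tool_rot: [[-0.031, 0.999, -0.036], [0.97, 0.039, 0.24], [0.241, -0.028, -0.97]]
contact_force: [-0.3, 1.3, -0.8]
width: 26.2
heater n [-0.    -0.001  1.   ] z [ 531.4 -114.6   81.1] 15617
block n [ 0.01  -0.276  0.961] c [ 532.1 -149.   122.9] 1070 tilt about x 0.279 about y 0.011 -179.3 -114.9
grasp [ 530.7 -128.7  115.6] tooltilt 0.24 -0.036 F [-0.3  1.3 -0.8] T [ 0.09 -0.1  -0.03] 26.2 t 28.6 [-0.46  0.21  1.47  0.2   1.6  -0.51]
near edge (-101.6, 87.6) far edge (-159.2, 71.1) handle (-151.9, 154.3) near wall -116.8 far wall -179.2
```

View pics/w19.png

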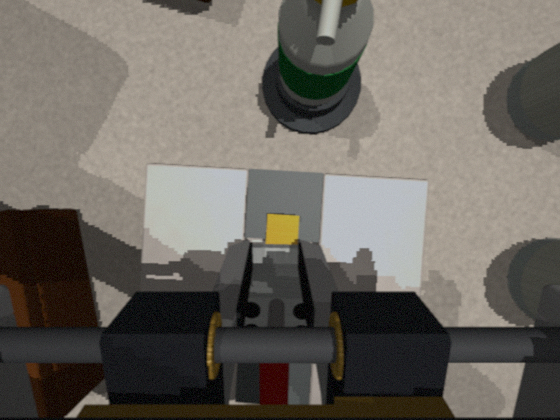

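```bash
python3 -m creep '[{"tx":-0.1,"ty":0,"tz":0,"roll":0,"grip":0.28},{"tx":-0.1,"ty":0,"tz":0,"roll":0,"grip":0.28},{"tx":-0.1,"ty":0,"tz":0.1,"roll":0,"grip":0.28},{"tx":-0.08,"ty":0,"tz":0.1,"roll":0,"grip":0.28},{"tx":-0.05,"ty":0,"tz":0.15,"roll":0,"grip":0.28},{"tx":-0.03,"ty":0,"tz":0.15,"roll":0,"grip":0.28},{"tx":-0.03,"ty":0,"tz":0.1,"roll":0,"grip":0.28},{"tx":0,"ty":0,"tz":0.1,"roll":0,"grip":0.28},{"tx":0,"ty":0,"tz":0,"roll":0,"grip":0.28},{"tx":0,"ty":0,"tz":0,"roll":0,"grip":0.28}]' 20;  python3 t.py w20
python3 - <<'E'
from h import *
s,im=snap('scene','s20')
a=im['pixels'][140:240,180:300,::-1]
s,im=snap('side','d20');b=im['pixels'][150:250,240:360,::-1]
cv2.imwrite('pics/s20c.png',cv2.resize(np.hstack([a,b]),None,fx=3.3,fy=3.3,interpolation=cv2.INTER_CUBIC))
E
```

```text
time_s: 29.65
tool_pos: [532.2, -116.6, 91.2]
tool_rot: [[-0.042, 0.999, -0.03], [0.962, 0.048, 0.269], [0.27, -0.017, -0.963]]
contact_force: [-1.0, 1.8, 1.3]
width: 26.7
heater n [-0. -0.  1.] z [ 529.8 -110.2   81.1] 14393
block n [-0.011 -0.114  0.993] c [ 534.5 -146.3  117.4] 1232 tilt about x 0.114 about y -0.011 -174.8 -110.0
grasp [ 532.8 -121.7  109.4] tooltilt 0.269 -0.03 F [-1.   1.8  1.3] T [ 0.34  0.08 -0.03] 26.7 t 29.65 [-0.47  0.22  1.48  0.23  1.6  -0.53]
near edge (-98.7, 75.6) far edge (-158.3, 68.7) handle (-137.4, 149.6) near wall -116.8 far wall -179.2
```

View pics/s20c.png

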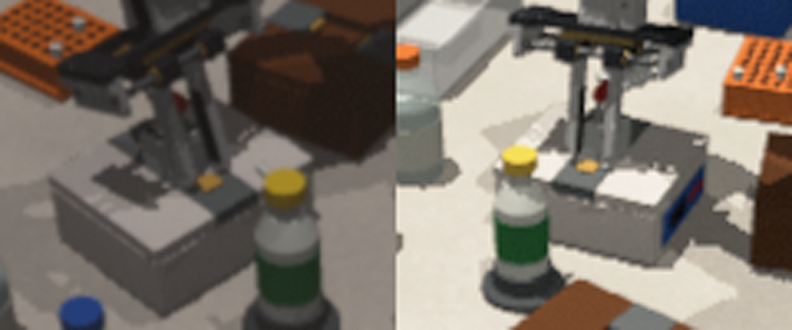

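View pics/w20.png

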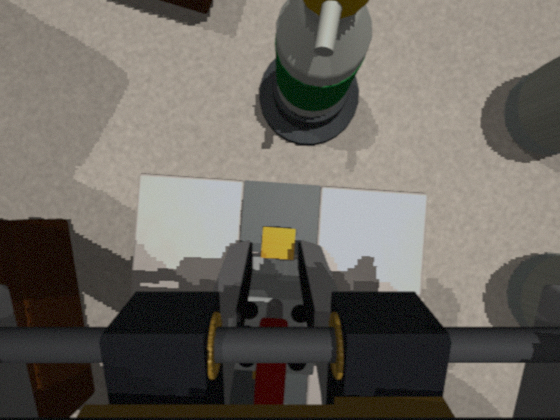

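Now the near foot edge has dropped inside the clip, with tilt at 0.114. I'll back off and look.

```bash
python3 -m creep '[{"tx":0.05,"ty":0,"tz":-0.2,"roll":0,"grip":0.28},{"tx":0,"ty":0,"tz":-0.4,"roll":0,"grip":0.28},{"tx":0,"ty":0,"tz":-0.45,"roll":0,"grip":0.28},{"tx":0,"ty":0,"tz":-0.4,"roll":0,"grip":0.28},{"tx":0,"ty":0,"tz":-0.1,"roll":0,"grip":0.28},{"tx":-0.2,"ty":0,"tz":0,"roll":0,"grip":0.28},{"tx":-0.2,"ty":0,"tz":0,"roll":0,"grip":0.28},{"tx":-0.1,"ty":0,"tz":0,"roll":0,"grip":0.28},{"tx":0,"ty":0,"tz":0,"roll":0,"grip":0.28},{"tx":0,"ty":0,"tz":0,"roll":0,"grip":0.28}]' 20;  python3 t.py w21
```

```text
time_s: 30.8
tool_pos: [534.7, -144.5, 128.1]
tool_rot: [[-0.039, 0.999, -0.027], [0.964, 0.044, 0.262], [0.263, -0.016, -0.965]]
contact_force: [-0.3, -0.7, -1.1]
width: 26.4
heater n [-0.001 -0.     1.   ] z [ 530.6 -127.7   81. ] 16058
block n [-0.001 -0.001  1.   ] c [ 535.4 -146.7  113.2] 1324 tilt about x 0.001 about y -0.001 -168.9 -128.2
grasp [ 535.3 -149.4  146.4] tooltilt 0.262 -0.027 F [-0.3 -0.7 -1.1] T [-0.1  -0.06  0.04] 26.4 t 30.8 [-0.51  0.22  1.4   0.22  1.67 -0.54]
near edge (-118.7, 66.3) far edge (-178.7, 66.2) handle (-148.7, 144.2) near wall -116.8 far wall -179.2
```

View pics/w21.png

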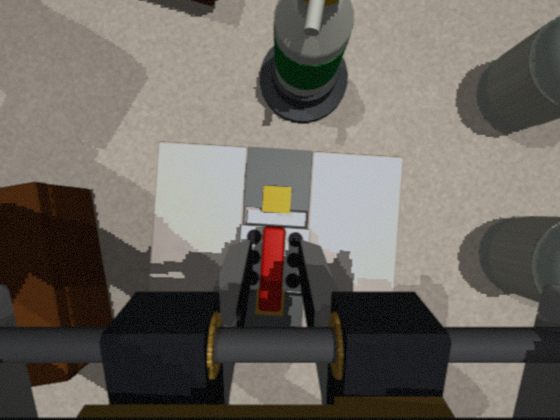

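The block is seated level again (tilt 0.001, handle at y -148.7, z 144.2). Now I'll grip and do the second tip, towards +y about the near edge.

```bash
python3 -m creep '[{"tx":0,"ty":0,"tz":0.02,"roll":0,"grip":0},{"tx":0,"ty":0,"tz":0.02,"roll":0,"grip":0},{"tx":0,"ty":0,"tz":0,"roll":0,"grip":0},{"tx":0.2,"ty":0,"tz":-0.04,"roll":0,"grip":0},{"tx":0.3,"ty":0,"tz":-0.07,"roll":0,"grip":0},{"tx":0.35,"ty":0,"tz":-0.1,"roll":0,"grip":0},{"tx":0.35,"ty":0,"tz":-0.1,"roll":0,"grip":0},{"tx":0.1,"ty":0,"tz":-0.02,"roll":0,"grip":0},{"tx":0,"ty":0,"tz":0,"roll":0,"grip":0},{"tx":0,"ty":0,"tz":0,"roll":0,"grip":0}]' 60;  python3 t.py w22
```

```text
time_s: 31.85
tool_pos: [533.0, -138.2, 128.2]
tool_rot: [[-0.017, 0.999, -0.029], [0.977, 0.023, 0.212], [0.212, -0.025, -0.977]]
contact_force: [-0.6, -2.0, -1.7]
width: 11.2
heater n [-0. -0.  1.] z [ 531.6 -127.1   81. ] 16215
block n [0.015 0.094 0.995] c [ 532.8 -129.   114.1] 397 tilt about x -0.095 about y 0.015 -134.9 -124.4
grasp [ 533.6 -142.2  146.7] tooltilt 0.212 -0.029 F [-0.6 -2.  -1.7] T [-0.32 -0.12 -0.06] 11.2 t 31.85 [-0.47  0.19  1.42  0.18  1.65 -0.49]
near edge (-119.1, 65.9) far edge (-178.9, 71.6) handle (-141.6, 146.4) near wall -116.8 far wall -179.2
```

View pics/w22.png

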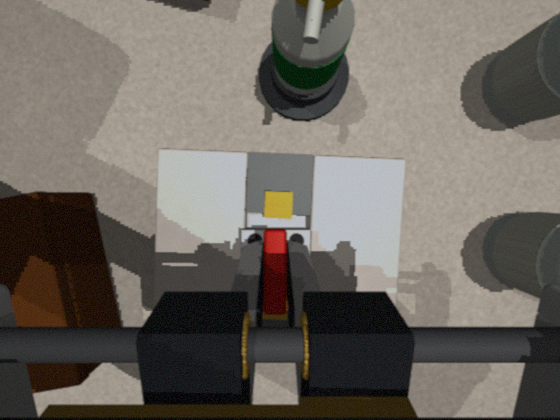

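```bash
python3 -m creep '[{"tx":0.2,"ty":0,"tz":-0.02,"roll":0,"grip":0},{"tx":0.2,"ty":0,"tz":-0.02,"roll":0,"grip":0},{"tx":0.15,"ty":0,"tz":-0.02,"roll":0,"grip":0},{"tx":0.1,"ty":0,"tz":0,"roll":0,"grip":0},{"tx":0,"ty":0,"tz":0,"roll":0,"grip":0},{"tx":0,"ty":0,"tz":0,"roll":0,"grip":0},{"tx":0,"ty":0,"tz":0,"roll":0,"grip":0},{"tx":0,"ty":0,"tz":0,"roll":0,"grip":0},{"tx":0,"ty":0,"tz":0,"roll":0,"grip":0},{"tx":0,"ty":0,"tz":0,"roll":0,"grip":0}]' 60;  python3 t.py w23
python3 - <<'E'
from h import *
s,im=snap('scene','s23')
a=im['pixels'][140:240,180:300,::-1]
s,im=snap('side','d23');b=im['pixels'][150:250,240:360,::-1]
cv2.imwrite('pics/s23c.png',cv2.resize(np.hstack([a,b]),None,fx=3.3,fy=3.3,interpolation=cv2.INTER_CUBIC))
E
```

```text
time_s: 32.9
tool_pos: [532.3, -137.9, 128.1]
tool_rot: [[-0.008, 1.0, -0.028], [0.984, 0.013, 0.178], [0.179, -0.026, -0.984]]
contact_force: [0.0, -4.3, -1.3]
width: 11.4
heater n [-0. -0.  1.] z [ 532.5 -127.5   81. ] 16571
block n [0.003 0.14  0.99 ] c [ 533.7 -128.6  113.9] 447 tilt about x -0.141 about y 0.004 -135.2 -123.9
grasp [ 532.8 -141.3  146.8] tooltilt 0.178 -0.028 F [ 0.  -4.3 -1.3] T [-0.32 -0.26 -0.07] 11.4 t 32.9 [-0.45  0.18  1.43  0.15  1.63 -0.46]
near edge (-120.6, 65.3) far edge (-180.0, 73.7) handle (-139.3, 146.8) near wall -116.8 far wall -179.2
```

View pics/s23c.png

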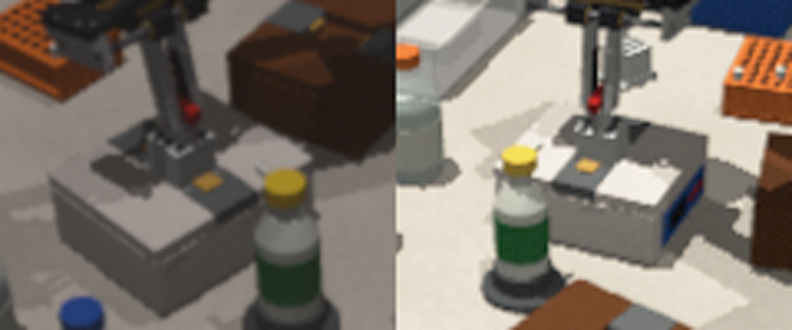

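View pics/w23.png

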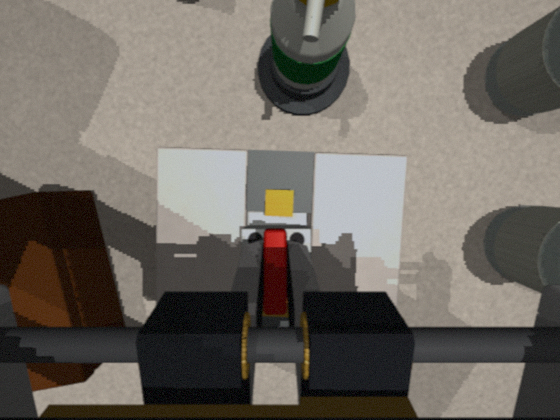

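```bash
python3 -m creep '[{"tx":0.3,"ty":0,"tz":-0.08,"roll":0,"grip":0},{"tx":0.4,"ty":0,"tz":-0.1,"roll":0,"grip":0},{"tx":0.4,"ty":0,"tz":-0.1,"roll":0,"grip":0},{"tx":0.1,"ty":0,"tz":-0.02,"roll":0,"grip":0},{"tx":0,"ty":0,"tz":0,"roll":0,"grip":0},{"tx":0,"ty":0,"tz":0,"roll":0,"grip":0},{"tx":0,"ty":0,"tz":0,"roll":0,"grip":0},{"tx":0,"ty":0,"tz":0,"roll":0,"grip":0},{"tx":0,"ty":0,"tz":0,"roll":0,"grip":0},{"tx":0,"ty":0,"tz":0,"roll":0,"grip":0}]' 60;  python3 t.py w24
```

```text
time_s: 34.05
tool_pos: [532.8, -122.3, 132.4]
tool_rot: [[0.002, 1.0, -0.029], [0.989, 0.003, 0.149], [0.149, -0.029, -0.988]]
contact_force: [-0.9, -2.7, -1.8]
width: 11.5
heater n [-0.  0.  1.] z [ 533.  -121.3   81.1] 13776
block n [0.025 0.253 0.967] c [ 532.9 -119.3  115.4] 110 tilt about x -0.256 about y 0.026 -155.0 -116.4
grasp [ 533.3 -125.2  151.2] tooltilt 0.149 -0.029 F [-0.9 -2.7 -1.8] T [-0.92 -0.19 -0.06] 11.5 t 34.05 [-0.41  0.16  1.44  0.13  1.62 -0.41]
near edge (-118.4, 66.6) far edge (-176.4, 81.8) handle (-127.7, 149.6) near wall -116.8 far wall -179.2
```

View pics/w24.png

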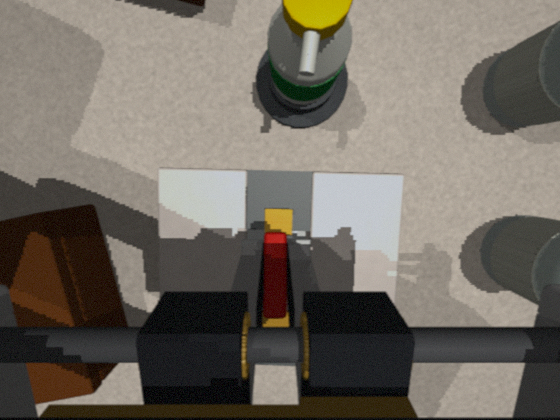

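The far side came up (far edge about 16 mm, near edge still on the floor), so the far clip is freed. I'll let the block fall back level before the straight lift.

```bash
python3 -m creep '[{"tx":0.05,"ty":0,"tz":0,"roll":0,"grip":0},{"tx":0.03,"ty":0,"tz":0.02,"roll":0,"grip":0},{"tx":0,"ty":0,"tz":0,"roll":0,"grip":0.28},{"tx":0,"ty":0,"tz":0,"roll":0,"grip":0.28},{"tx":0,"ty":0,"tz":0,"roll":0,"grip":0.28},{"tx":0,"ty":0,"tz":0,"roll":0,"grip":0.28},{"tx":0,"ty":0,"tz":0,"roll":0,"grip":0.28},{"tx":0,"ty":0,"tz":0,"roll":0,"grip":0.28},{"tx":0,"ty":0,"tz":0,"roll":0,"grip":0.28},{"tx":0,"ty":0,"tz":0,"roll":0,"grip":0.28}]' 60;  python3 t.py w25
```

```text
time_s: 35.1
tool_pos: [533.0, -116.1, 134.0]
tool_rot: [[-0.002, 1.0, -0.028], [0.988, 0.006, 0.156], [0.156, -0.028, -0.987]]
contact_force: [0.6, -0.5, 0.2]
width: 26.4
heater n [-0.  0.  1.] z [ 532.6 -116.8   81.1] 11828
block n [ 0.003 -0.006  1.   ] c [ 534.5 -147.4  113.3] 1415 tilt about x 0.006 about y 0.003 -167.4 -126.4
grasp [ 533.5 -119.1  152.8] tooltilt 0.156 -0.028 F [ 0.6 -0.5  0.2] T [-0.07 -0.05  0.  ] 26.4 t 35.1 [-0.4   0.16  1.45  0.13  1.63 -0.41]
near edge (-116.7, 66.5) far edge (-176.7, 66.1) handle (-147.2, 144.3) near wall -116.8 far wall -179.2
```

View pics/w25.png

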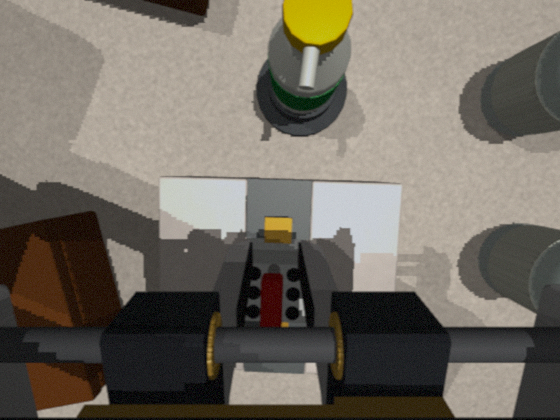

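Seated level again (tilt 0.006). I'll recentre on the bar.

```bash
python3 -m creep '[{"tx":-0.3,"ty":0,"tz":0.05,"roll":0,"grip":0.28},{"tx":-0.35,"ty":0,"tz":0.05,"roll":0,"grip":0.28},{"tx":-0.3,"ty":0.02,"tz":0.03,"roll":0,"grip":0.28},{"tx":-0.15,"ty":0.02,"tz":0.03,"roll":0,"grip":0.28},{"tx":0,"ty":0,"tz":0,"roll":0,"grip":0.28},{"tx":0,"ty":0,"tz":0,"roll":0,"grip":0.28},{"tx":0,"ty":0,"tz":0,"roll":0,"grip":0.28},{"tx":0,"ty":0,"tz":0,"roll":0,"grip":0.28},{"tx":0,"ty":0,"tz":0,"roll":0,"grip":0.28},{"tx":0,"ty":0,"tz":0,"roll":0,"grip":0.28}]' 50;  python3 t.py w26
```

```text
time_s: 36.15
tool_pos: [533.9, -145.4, 124.7]
tool_rot: [[-0.001, 1.0, -0.029], [0.988, 0.005, 0.156], [0.156, -0.028, -0.987]]
contact_force: [0.2, 0.2, -0.2]
width: 26.7
heater n [-0. -0.  1.] z [ 533.  -129.6   81. ] 17912
block n [0.009 0.    1.   ] c [ 536.2 -143.6  113.2] 1394 tilt about x -0.0 about y 0.009 -167.6 -126.5
grasp [ 534.4 -148.4  143.5] tooltilt 0.156 -0.029 F [ 0.2  0.2 -0.2] T [-0.14 -0.14  0.05] 26.7 t 36.15 [-0.45  0.18  1.43  0.13  1.62 -0.45]
near edge (-117.1, 66.2) far edge (-177.1, 66.2) handle (-147.1, 144.2) near wall -116.8 far wall -179.2
```

Run:
```python
from h import *
for c in ['wrist']:
    s,im=snap(c,'w27');P=cloud(s,im)
    hsv=cv2.cvtColor(im['pixels'],cv2.COLOR_RGB2HSV).astype(int)
    x,y,z=P[...,0],P[...,1],P[...,2]
    m=(hsv[...,0]>14)&(hsv[...,0]<34)&(hsv[...,1]>90)&(abs(x-533)<14)&(z>65)&(z<95)
    for n,k in [('near',m&(y>-130)&(y<-90)),('far',m&(y<-160)&(y>-210))]:
        Q=P[k]
        if len(Q)>5: print(n,len(Q),np.percentile(Q,[2,50,98],axis=0).round(1))
```

```text
near 799 [[ 524.1 -119.4   81.1]
 [ 533.9 -109.7   83.2]
 [ 543.8 -100.6   84.6]]
far 208 [[ 536.7 -195.6   80.5]
 [ 540.1 -186.3   83.2]
 [ 542.9 -177.5   84.5]]
```

View pics/w27.png

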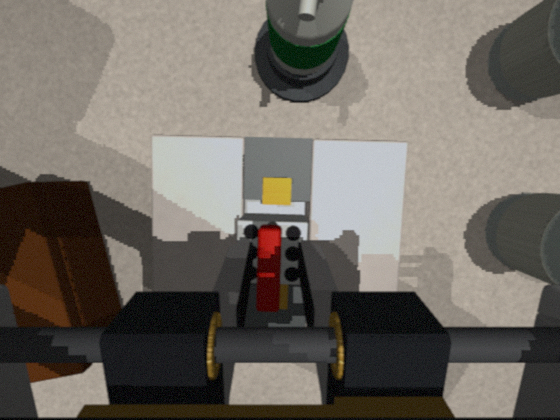

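Both clips are out, but their tips are 58 mm apart against a 60 mm foot, so a light extra push on the way up is likely. I'll grip firmly and lift straight.

```bash
python3 -m creep '[{"tx":0,"ty":0,"tz":0,"roll":0,"grip":0},{"tx":0,"ty":0,"tz":0,"roll":0,"grip":0},{"tx":0,"ty":0,"tz":0,"roll":0,"grip":0},{"tx":-0.04,"ty":0,"tz":0,"roll":0,"grip":0},{"tx":-0.02,"ty":0,"tz":-0.1,"roll":0,"grip":0},{"tx":0.02,"ty":0,"tz":-0.15,"roll":0,"grip":0},{"tx":0.02,"ty":0,"tz":-0.15,"roll":0,"grip":0},{"tx":0,"ty":0,"tz":0,"roll":0,"grip":0},{"tx":0,"ty":0,"tz":0,"roll":0,"grip":0},{"tx":0,"ty":0,"tz":0,"roll":0,"grip":0}]' 60;  python3 t.py w28
```

```text
time_s: 37.25
tool_pos: [532.9, -146.7, 130.0]
tool_rot: [[0.0, 0.999, -0.035], [0.987, 0.005, 0.159], [0.159, -0.034, -0.987]]
contact_force: [1.0, -0.0, -6.1]
width: 11.2
heater n [-0. -0.  1.] z [ 533.1 -132.5   81.1] 18102
block n [0.012 0.019 1.   ] c [ 533.3 -134.6  118.9] 701 tilt about x -0.019 about y 0.013 -143.7 -128.4
grasp [ 533.6 -149.8  148.7] tooltilt 0.159 -0.035 F [ 1.  -0.  -6.1] T [-0.27 -0.35 -0.02] 11.2 t 37.25 [-0.45  0.19  1.42  0.13  1.64 -0.45]
near edge (-119.3, 71.6) far edge (-179.3, 72.7) handle (-147.9, 150.1) near wall -116.8 far wall -179.2
```

View pics/w28.png

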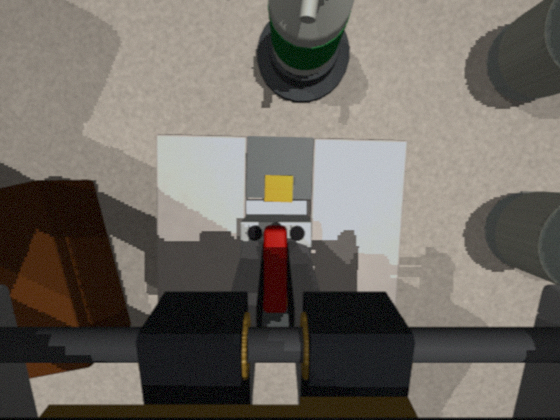

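```bash
python3 -m creep '[{"tx":0.05,"ty":0,"tz":-0.1,"roll":0,"grip":0},{"tx":0.05,"ty":0,"tz":-0.25,"roll":0,"grip":0},{"tx":0.04,"ty":0,"tz":-0.25,"roll":0,"grip":0},{"tx":0.03,"ty":0,"tz":-0.2,"roll":0,"grip":0},{"tx":0.02,"ty":0,"tz":-0.1,"roll":0,"grip":0},{"tx":0,"ty":0,"tz":0,"roll":0,"grip":0},{"tx":0,"ty":0,"tz":0,"roll":0,"grip":0},{"tx":0,"ty":0,"tz":0,"roll":0,"grip":0},{"tx":0,"ty":0,"tz":0,"roll":0,"grip":0},{"tx":0,"ty":0,"tz":0,"roll":0,"grip":0}]' 60; sed -i 's/(z<130)/(z<145)/' t.py; python3 t.py w29
```

```text
time_s: 38.3
tool_pos: [532.6, -146.3, 151.5]
tool_rot: [[0.002, 0.999, -0.038], [0.988, 0.004, 0.157], [0.157, -0.037, -0.987]]
contact_force: [-0.6, -0.9, -4.2]
width: 11.2
heater n [-0. -0.  1.] z [ 533.5 -134.    81.1] 15653
block n [ 0.004 -0.007  1.   ] c [ 533.3 -134.5  139.9] 697 tilt about x 0.007 about y 0.005 -143.7 -128.0
grasp [ 533.3 -149.3  170.3] tooltilt 0.157 -0.038 F [-0.6 -0.9 -4.2] T [-0.21 -0.14 -0.01] 11.2 t 38.3 [-0.45  0.18  1.39  0.13  1.68 -0.44]
near edge (-118.2, 93.0) far edge (-178.2, 92.6) handle (-148.8, 170.8) near wall -116.8 far wall -179.2
```

View pics/w29.png

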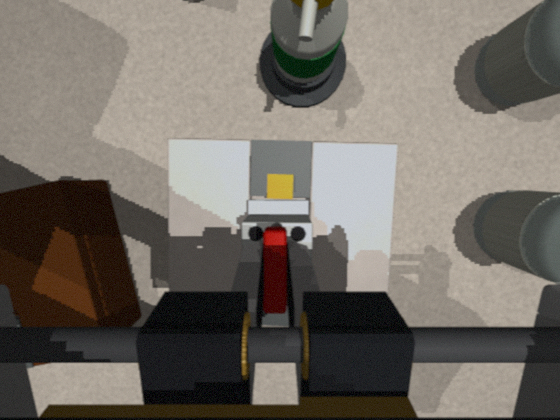

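```bash
python3 -m creep '[{"tx":0.02,"ty":0,"tz":-0.1,"roll":0,"grip":0},{"tx":0.02,"ty":0,"tz":-0.1,"roll":0,"grip":0},{"tx":0.01,"ty":0,"tz":-0.05,"roll":0,"grip":0},{"tx":0,"ty":0,"tz":0,"roll":0,"grip":0},{"tx":0,"ty":0,"tz":0,"roll":0,"grip":0},{"tx":0,"ty":0,"tz":0,"roll":0,"grip":0},{"tx":0,"ty":0,"tz":0,"roll":0,"grip":0},{"tx":0,"ty":0,"tz":0,"roll":0,"grip":0},{"tx":0,"ty":0,"tz":0,"roll":0,"grip":0},{"tx":0,"ty":0,"tz":0,"roll":0,"grip":0}]' 60; sed -i 's/(z>103)&(z<130)/(z>135)\&(z<155)/' t.py; python3 t.py w30
python3 - <<'E'
from h import *
s,im=snap('scene','s30')
a=im['pixels'][120:240,180:300,::-1]
s,im=snap('side','d30');b=im['pixels'][130:250,240:360,::-1]
cv2.imwrite('pics/s30c.png',cv2.resize(np.hstack([a,b]),None,fx=3.3,fy=3.3,interpolation=cv2.INTER_CUBIC))
print(status.get_state()['time_s'])
E
```

```text
time_s: 39.35
tool_pos: [532.4, -145.9, 157.5]
tool_rot: [[0.002, 0.999, -0.039], [0.987, 0.004, 0.158], [0.158, -0.039, -0.987]]
contact_force: [-0.7, -0.0, -3.7]
width: 11.4
heater n [-0.001  0.     1.   ] z [ 533.6 -133.9   81. ] 14847
block n [ 0.003 -0.029  1.   ] c [ 533.2 -122.4  105.9] 601 tilt about x 0.029 about y 0.003 -141.2 -117.5
grasp [ 533.1 -148.9  176.3] tooltilt 0.158 -0.039 F [-0.7 -0.  -3.7] T [-0.21 -0.15  0.02] 11.4 t 39.35 [-0.45  0.17  1.38  0.13  1.69 -0.44]
near edge (-106.2, 59.4) far edge (-166.2, 57.6) handle (-138.4, 136.5) near wall -116.8 far wall -179.2
39.5
```

View pics/s30c.png

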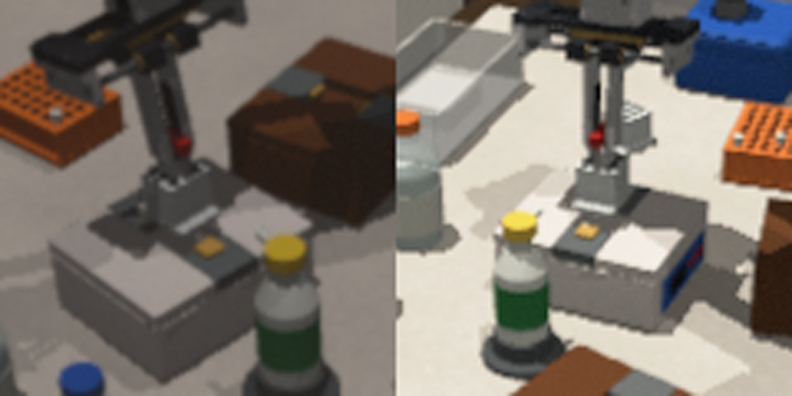

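```bash
grep -n "b=P\[" t.py; sed -i 's/b=P\[(z>[0-9]*)&(z<[0-9]*)/b=P[(z>138)\&(z<155)/' t.py; python3 t.py w31
```

```text
24:    b=P[(z>103)&(z<145)&(abs(x-533)<20)&(y>-185)&(y<-110)]
heater n [-0.  0.  1.] z [ 533.9 -134.    81.1] 14807
block n [0.01 0.   1.  ] c [ 534. -134.  146.] 702 tilt about x -0.0 about y 0.01 -143.5 -127.7
grasp [ 533.1 -148.9  176.4] tooltilt 0.158 -0.039 F [-0.2 -0.6 -2.8] T [-0.24 -0.11 -0.03] 12.0 t 39.5 [-0.45  0.17  1.38  0.13  1.69 -0.44]
near edge (-118.1, 99.0) far edge (-178.1, 99.0) handle (-148.1, 177.0) near wall -116.8 far wall -179.2
```

The block hangs level (tilt 0.000 / 0.010 rad), with its underside at about 99 mm, 19 mm above the rim, centred over the well. The arm is still, so I'll hand it in.

```bash
python3 -c "
from cell import bot,status
print(bot.close_job(),status.get_state()['time_s'])"
```

```text
the job is handed in; nothing more can be done
the job is handed in; nothing more can be done
```

The block is out of the well and held level over it, and the job was handed in at about 39.5 s of the 64 s limit. The first tip was not clean and could count against it.

- **Spray cap:** I pressed it to 9.3 N, past the 6.3 N that holds it fully down. Afterwards it measured back up at about 158 mm.
- **First tip (bottle side up):** The near side came up by 0.2 rad or more and the near clip was pushed out. At one point the far end looked about 3 to 6 mm high by my estimate, though it was back on the floor later.
- **Mishap on the way back:** The block slid about 7 mm towards the bottle, and its foot caught on the pushed-out near clip. I let go, pushed the block's face back with the open fingers, and it dropped level (tilt 0.001 rad).
- **Second tip (far side up):** It tipped about 0.25 rad with the near edge on the floor. The far clip was pushed out, and the block then dropped level again when released.
- **Lift and last check:** The block's tilt is about 0.00 rad about x and 0.01 rad about y. Its underside is about 19 mm above the rim, and it is centred over the well. It is gripped with 60 N and the wrist carries about 3 N.
- **Other checks:** The gripper itself is still tilted by 0.16 rad, but the block is not. I did not aim at or knowingly touch anything else on the bench, but I did not measure the other things again.

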